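# Stack the silver boxes at the jeweller's bench

### The job

Stack the day's boxes on the wooden case where it stands. First clear the steel punch off the case and stand it in the ceramic cup; then slide the wide flat tin off the raised wooden slab, without lifting it or letting it fall, so that it sits squarely on the case, edges matching; last, set the oblong leather box down, without dropping it, in the middle of the tin with its long sides along the tin's long sides. Leave the small square box and the other things alone.

Things in the scene. Friction and masses are not known exactly. Their poses are not given: they have to be found in the camera images.
- slab: Fixed raised slab of pale glued wood, 200 x 200 mm, 60 mm high, on the bench. Origin: centre of its underside, on the bench. Its -y edge (100 mm from the centre) faces the case.
- case: Closed dark wooden case with brass clasps, 100 mm (x) x 120 mm (y), 58 mm high (2 mm lower than the slab), 0.9 kg, loose on the bench beside the slab's -y edge with a gap of 11 to 19 mm between them; the foot of the column. Origin: centre of its underside.
- tin: Closed flat steel tin, same outline as the case: 100 mm (x) x 120 mm (y), 40 mm high, about 0.4 kg. It starts lying on the slab, too wide to be gripped. Origin: centre of its underside.
- carton: Oblong closed box in dark brown leather, 58 mm (x) x 95 mm (y), 45 mm high, about 0.15 kg, on the bench. Origin: centre of its underside.
- punch: Steel doming punch, a round rod 22 mm in diameter and 130 mm long with a small 24 mm head in its top 15 mm, 0.25 kg. It starts standing upright on the lid of the case. Origin: centre of its flat foot; z along the rod to the head.
- cup: Empty white ceramic cup, 72 mm across the rim, 80 mm high, wall 4 mm, loose on the bench. Origin: centre of its underside; z up.
- cup_in (a point): Centre of the cup's inner floor.
- ring_box: Bystander: small square closed box in the same brown leather, 60 x 60 mm, 35 mm high. Origin: centre of its underside.
- mallet: Bystander: hammer with a wooden handle, 240 mm long, lying beyond the work. Origin at its underside, x along the handle.
- jar: Bystander: small glass jar with a metal cap, 60 mm across, 60 mm high. Origin: centre of its underside.
- burnisher: Bystander: wooden-handled burnisher, 170 mm long, lying on the bench near the robot. Origin at its underside, x along it.
- scale: Bystander: low steel-topped scale, 140 x 150 mm, 44 mm high, with silver beads on it. Origin: centre of its underside.

How it is judged:
By the outcome, as a careful person would: the job done as asked, in the order asked, and still so for the second after the job is handed in, with the robot touching nothing.
It also fails if it takes over 72 s, if anything falls off the work surface, if the arm or the gripper's body presses on something with over 40 N, if the wrist force passes 120 N, or if a joint passes its speed limit or range.

### The arm

A 6-joint arm with a two-finger parallel gripper is mounted at the origin on the work surface. World frame = base frame: x ahead of the robot, y to its left, z up, the work surface at z = 0. Lengths are in m, angles in rad, forces in N, time in s.
With the tool pointing down it reaches from about 0.35 to 0.775 m from the base axis. Payload 7.3 kg.
Tool frame: the origin (TCP) lies between the finger pads; the fingertips stand robot.tcp_to_tips ahead of it and the grasp point (between the pads) lies 2 mm behind it (robot.tcp_to_tips is the distance from the TCP to the fingertips, in m); y points along the fingers, x is the direction in which the jaws open and shut, and the axes are right-handed (so a half turn about y gives the same grasp; the last joint's range is limited). The gripper opens to 92 mm and grips with 3 to 60 N. Pads are 19 mm wide; open, the fingers measure 130 mm over their backs; the gripper's body (75 mm by 190 mm) begins 47 mm behind the grasp point.
Start: joints at [-1.28, 0.342, 1.524, -0, 1.275, -0.146], TCP at [0.222, -0.476, 0.244] pointing down, gripper open.
Joint ranges: [-2.53, 2.53], [-0.77, 2.02], [0.04, 2.7], [-1, 4.14], [0.28, 2.66], [-3.11, 3.11]. Speed limits (rad/s): [2.57, 2.57, 3.14, 3.14, 3.14, 3.14].

### API

Orientations are given as [roll, pitch, yaw] about the fixed x, y, z axes, in that order (R = Rz(yaw) Ry(pitch) Rx(roll)).
In Python, from cell import status, read_camera, get_calibration, robot gives the robot as it stands.
- The arm moves only by the shell command python3 -m creep 'ROWS' [FORCE]. ROWS is JSON, a list of rows, each an object of numbers: "dx", "dy", "dz": the shift along the tool's x, y, z in m; "rx", "ry", "rz": the turn, a rotation vector about the tool's x, y, z in rad; "gripper": the opening, from 0 (shut) to 1 (fully open). A call has 1 to 20 rows; each row is the pose to reach, as a shift and turn from the pose commanded when the call began, along the tool's axes at that moment; what a row does not reach only later rows make up. A row lasts 1/8 s, in which the tool goes at most 62.5 mm and 10.7 degrees, less where a joint would pass 70% of its speed; a pose out of reach is approached as far as the arm can. A call with a gripper value outside its range is refused whole. The fingers move at their own pace and stop on an object; FORCE is the grip in N (left out, the last holds). Time passes only in rows, so rows that repeat a pose let the fingers close. It gives the time, the measured TCP pose, the force and the opening at its end, in the units of the state.
- status.observe(): the state, without advancing time (a new reading comes with each control period).
- read_camera(name): name is "scene" or "top" or "wrist"; returns (picture, depth): 400x640x3 uint8, red, green, blue; 400x640 float32, m along the optical axis (not along the pixel's ray), 0 where there is no reading.
- get_calibration(name): a dict with "fx", "fy", "cx", "cy" (pixels), "D" ([k1, k2, p1, p2, k3] as OpenCV has them; the pictures are not rectified), "xyz" and "rotation" of the camera in the world; the wrist camera has in their place "mount" (4x4, takes a point from camera to tool coordinates, whose origin is the TCP and whose axes are the tool frame's). Camera axes: x right, y down, z forward; pixel columns grow to the right and rows downward; lengths in m; the calibration is good to about 2 mm. A picture is of the moment at which its call begins: read the wrist's pose just before it. get_calibration takes no time and is no camera call.
- robot.hand_in(): hands the job in, once; it reports no verdict.
The state is a dict: "time": time; "qpos": joint angles; "qvel": joint speeds; "joint_efforts": joint torques, N m; "tool_pos": TCP position; "tool_rot": TCP orientation; "contact_force": force on the tool from outside, world axes, zero at the start; "torque": the same for the moment, N m; "opening": finger opening in m.
Only numpy, scipy, OpenCV 4.12 (cv2) and the standard library are available. Lean on these libraries where they do the work, as an engineer would, in place of code of your own. Each camera call takes 0.05 s, during which the arm holds its last target.

## Working session

There is one attempt and no reset: what is moved stays moved. The work goes in short steps, Python scripts to look and compute and a shell command to move; the robot and the scene stay as the last step left them, time stands still between calls to the robot, and variables do not carry over. Pictures are saved under pics/ and viewed, and the job is handed in when it is done.

```bash
ls; mkdir -p pics; python3 - <<'E'
from cell import status, read_camera, get_calibration, robot
import cv2,numpy as np
print(status.observe()); print(robot.tcp_to_tips)
for n in ("scene","top","wrist"):
    p,d=read_camera(n); cv2.imwrite(f"pics/{n}0.png",p[:,:,::-1]); np.save(f"pics/{n}0d.npy",d); print(n,get_calibration(n))
E
```

```text
pics
{'time': 0.0, 'qpos': array([-1.27998085e+00,  3.42689154e-01,  1.52499791e+00,  7.17234130e-06,
        1.27537887e+00, -1.46023385e-01]), 'qvel': array([-0.00092411, -0.00155687,  0.00036632, -0.00091774, -0.00123122,
        0.00214584]), 'joint_efforts': array([-2.63285358e-03, -4.31254399e+01, -2.44224483e+01,  7.13691255e-02,
        5.58120373e-02, -1.47902188e-04]), 'tool_pos': array([ 0.22202003, -0.47533826,  0.24306903]), 'tool_rot': array([-1.57057517e+00,  1.45660586e-03, -1.13395940e+00]), 'contact_force': array([-0.11633077, -0.90308728, -0.39084986]), 'torque': array([ 0.00872697,  0.00360865, -0.01137904]), 'opening': 0.09147653912541451}
0.017
scene {'fx': 371.66815833520144, 'fy': 371.66815833520144, 'cx': 321.4215409025958, 'cy': 197.95299711523597, 'D': array([-0.06124414,  0.        ,  0.        ,  0.        ,  0.        ]), 'xyz': array([ 1.16756585, -0.66039021,  0.61932184]), 'rotation': array([-2.09647518,  0.00258973,  0.68648832])}
top {'fx': 409.89909761507636, 'fy': 409.89909761507636, 'cx': 324.1720022696399, 'cy': 204.41097035111278, 'D': array([-0.09573244,  0.        ,  0.        ,  0.        ,  0.        ]), 'xyz': array([0.3070758 , 0.04035901, 1.20271   ]), 'rotation': array([-2.92151509e+00, -2.68350210e-03, -1.56262084e+00])}
wrist {'fx': 318.0483448917924, 'fy': 318.0483448917924, 'cx': 326.008520961219, 'cy': 200.0699312911421, 'D': array([-0.04044934,  0.        ,  0.        ,  0.        ,  0.        ]), 'mount': array([[ 9.99999695e-01, -8.90999184e-05,  7.75588878e-04,
        -3.98221404e-04],
       [-7.70267095e-04, -2.74402368e-01,  9.61614656e-01,
        -1.41825759e-01],
       [ 1.27143637e-04, -9.61614961e-01, -2.74402353e-01,
         7.36885617e-02],
       [ 0.00000000e+00,  0.00000000e+00,  0.00000000e+00,
         1.00000000e+00]])}
```

View pics/top0.png

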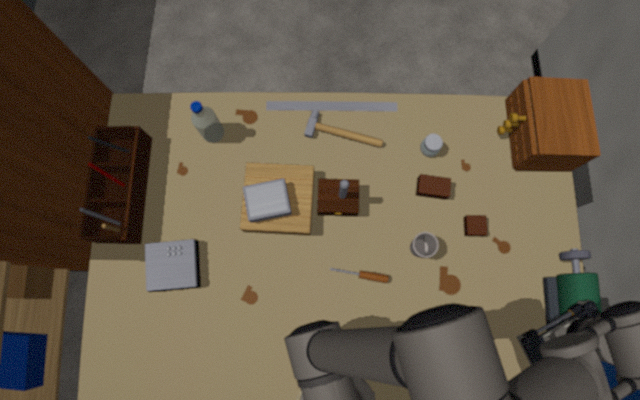

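View pics/scene0.png

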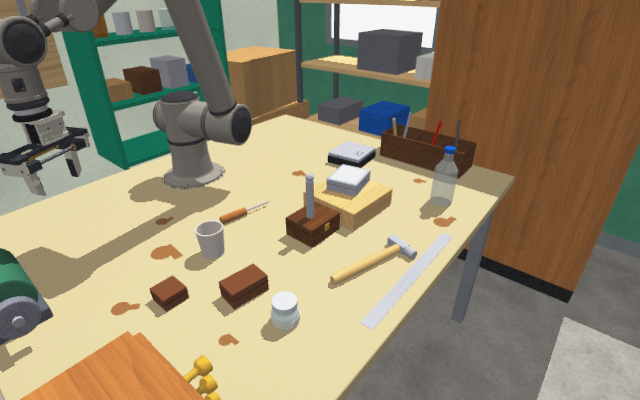

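View pics/wrist0.png

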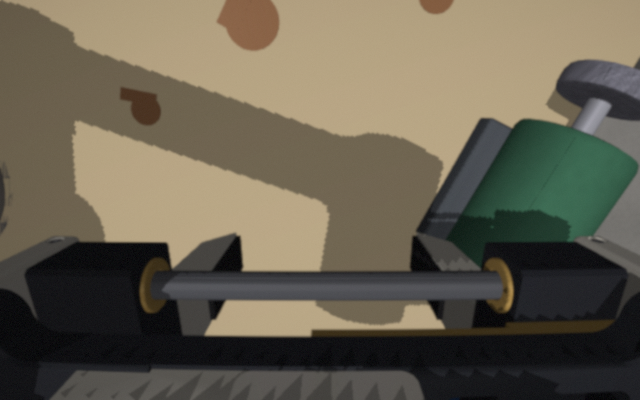

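```bash
cat > h.py <<'E'
import cv2,numpy as np
from cell import status, read_camera, get_calibration, robot
from scipy.spatial.transform import Rotation as R
def campose(n,s=None):
    c=get_calibration(n)
    if n!="wrist": return c,R.from_euler('xyz',c['rotation']).as_matrix(),np.array(c['xyz'])
    s=s or status.observe(); T=R.from_euler('xyz',s['tool_rot']).as_matrix(); m=np.array(c['mount'])
    return c,T@m[:3,:3],T@m[:3,3]+s['tool_pos']
def rays(c,uv):
    K=np.array([[c['fx'],0,c['cx']],[0,c['fy'],c['cy']],[0,0,1]])
    u=cv2.undistortPoints(np.asarray(uv,float).reshape(-1,1,2),K,c['D']).reshape(-1,2)
    return np.c_[u,np.ones(len(u))]
def cloud(n,d,P):
    c,Rm,t=P; h,w=d.shape
    vv,uu=np.mgrid[0:h,0:w]; r=rays(c,np.c_[uu.ravel(),vv.ravel()])
    return ((r*d.reshape(-1,1))@Rm.T+t).reshape(h,w,3)
def plane(P,uv,z):
    c,Rm,t=P; r=rays(c,uv)@Rm.T
    return t+r*((z-t[2])/r[:,2])[:,None]
def proj(P,X):
    c,Rm,t=P; K=np.array([[c['fx'],0,c['cx']],[0,c['fy'],c['cy']],[0,0,1]])
    q=(np.atleast_2d(X)-t)@Rm
    return cv2.projectPoints(q,np.zeros(3),np.zeros(3),K,c['D'])[0].reshape(-1,2)
def shot(n,tag):
    P=campose(n,status.observe()); p,d=read_camera(n)
    cv2.imwrite(f"pics/{tag}.png",p[:,:,::-1]); np.savez(f"pics/{tag}.npz",p=p,d=d,R=P[1],t=P[2])
    return p,d,P
def rect(pts):
    (cx,cy),(w,h),a=cv2.minAreaRect(pts[:,:2].astype(np.float32)*1000)
    return np.round([cx,cy,w,h,a],1)
E
python3 - <<'E'
from h import *
p=cv2.imread("pics/top0.png");d=np.load("pics/top0d.npy");P=campose("top")
X=cloud("top",d,P)
print("bench z",np.median(X[300,100:150,2]), "valid",(d>0).mean())
for nm,(u0,v0,u1,v1),(z0,z1) in [("slab",(235,155,318,240),(.052,.068)),("tin",(235,170,300,230),(.09,.11)),("case",(312,172,365,222),(.05,.066)),
 ("punch",(335,172,352,205),(.12,.3)),("carton",(410,170,458,205),(.035,.055)),("ring",(460,210,495,240),(.025,.045)),("cup",(405,228,445,265),(.07,.09)),("jar",(415,130,450,160),(.05,.07))]:
    S=X[v0:v1,u0:u1].reshape(-1,3); dd=d[v0:v1,u0:u1].ravel()
    S=S[(S[:,2]>z0)&(S[:,2]<z1)&(dd>0)]
    print(nm,len(S),np.median(S[:,2]).round(4) if len(S) else 0,rect(S) if len(S) else 0, S[:,:2].mean(0).round(4))
E
```

```text
bench z -0.0010846479467369052 valid 0.99615625
slab 3078 0.059 [585.5 175.5 201.4 201.   87.5] [0.5873 0.1591]
tin 1532 0.0993 [568.5 200.6 101.  120.8  12.5] [0.5672 0.2   ]
case 1310 0.0571 [598.7   7.7 138.1 117.5  88.9] [0.5891 0.0019]
punch 105 0.1816 [590.8 -12.8  21.7  21.5  20.8] [ 0.5877 -0.0116]
carton 628 0.044 [ 629.1 -285.1   94.4   60.1   81.9] [ 0.6277 -0.2842]
ring 414 0.0337 [ 511.7 -408.    60.1   60.9    0.6] [ 0.5116 -0.4068]
cup 143 0.0779 [ 449.  -241.4   68.7   72.7   25.9] [ 0.4494 -0.2447]
jar 230 0.0588 [ 757.1 -284.9   49.3   49.2   32.3] [ 0.757  -0.2845]
```

```bash
python3 - <<'E'
from h import *
p=cv2.imread("pics/top0.png");d=np.load("pics/top0d.npy");P=campose("top")
X=cloud("top",d,P)
m=((X[...,2]>.052)&(X[...,2]<.063)&(d>0)); m[:,:316]=0; m[:172]=0;m[225:]=0;m[:,365:]=0
m&=(p.max(2)<110)
n,l,st,_=cv2.connectedComponentsWithStats(m.astype(np.uint8)); print(st)
i=1+np.argmax(st[1:,4]); S=X[l==i]; print("case",rect(S),S.min(0),S.max(0))
hsv=cv2.cvtColor(p,cv2.COLOR_BGR2HSV)
# slab mask
m=((X[...,2]>.052)&(X[...,2]<.066)&(d>0)&(p.max(2)>=110)); m[:,:235]=0;m[:,319:]=0;m[:155]=0;m[240:]=0
n,l,st,_=cv2.connectedComponentsWithStats(m.astype(np.uint8));i=1+np.argmax(st[1:,4]); S=X[l==i]; print("slab",rect(S))
# cross view scene
d=np.load("pics/scene0d.npy");P=campose("scene");X=cloud("scene",d,P)
for nm,c,r,(z0,z1) in [("tin",(.5685,.2006),.09,(.09,.11)),("carton",(.629,-.285),.08,(.037,.055)),("case",(.589,0),.1,(.05,.066)),("cup",(.449,-.243),.05,(.07,.1)),("punch",(.588,-.012),.03,(.15,.25)),("slab",(.5855,.1755),.15,(.055,.065))]:
    k=(np.hypot(X[...,0]-c[0],X[...,1]-c[1])<r)&(X[...,2]>z0)&(X[...,2]<z1)&(d>0)
    S=X[k]; print(nm,len(S),np.median(S[:,2]).round(4),rect(S))
E
```

```text
[[     0      0    640    400 254769]
 [   318    178     42     36   1231]]
case [591.6  -1.3 120.  101.1  88.8] [ 0.53986664 -0.06135071  0.05215527] [0.64307334 0.0578936  0.06273317]
slab [585.4 175.7 200.8 200.6  87.3]
tin 670 0.1016 [570.4 200.4 100.8 122.8  11.8]
carton 837 0.0446 [ 629.4 -286.    95.5   62.6   83. ]
case 1095 0.0591 [591.9  19.1 161.  125.4  89.5]
cup 247 0.0774 [ 449.5 -241.7   68.9   70.1   14.9]
punch 122 0.1724 [593.5 -12.8  21.   19.8  39.9]
slab 1553 0.0612 [585.8 152.2 252.6 202.   86.6]
```

```bash
cat >> h.py <<'E'
def rel(xyz,yaw_deg):
    s=status.observe(); T=R.from_euler('xyz',s['tool_rot'])
    Tt=R.from_euler('xyz',[-np.pi/2,0,np.deg2rad(yaw_deg)])
    print("t",round(float(s['time']),2),"pos",s['tool_pos'].round(4),"yaw",np.rad2deg(s['tool_rot']).round(2),"F",s['contact_force'].round(1),"op",round(float(s['opening']),4))
    print("REL d",(T.inv().apply(np.array(xyz)-s['tool_pos'])).round(4),"r",(T.inv()*Tt).as_rotvec().round(4))
E
python3 -c "
from h import *
rel([.591,-.013,.243],0)"
```

```text
t 0.15 pos [ 0.222  -0.4755  0.2432] yaw [-8.999e+01  6.000e-02 -6.497e+01] F [-0.4 -0.   0.4] op 0.092
REL d [-0.2629  0.0006  0.5299] r [-8.000e-04 -1.134e+00 -9.000e-04]
```

```bash
python3 -m creep '[{"dx":-0.03,"dz":0.05,"ry":-0.12},{"dx":-0.263,"dz":0.53,"ry":-1.134},{"dx":-0.263,"dz":0.53,"ry":-1.134},{"dx":-0.263,"dz":0.53,"ry":-1.134},{"dx":-0.263,"dz":0.53,"ry":-1.134},{"dx":-0.263,"dz":0.53,"ry":-1.134},{"dx":-0.263,"dz":0.53,"ry":-1.134},{"dx":-0.263,"dz":0.53,"ry":-1.134},{"dx":-0.263,"dz":0.53,"ry":-1.134},{"dx":-0.263,"dz":0.53,"ry":-1.134},{"dx":-0.263,"dz":0.53,"ry":-1.134},{"dx":-0.263,"dz":0.53,"ry":-1.134},{"dx":-0.263,"dz":0.53,"ry":-1.134},{"dx":-0.263,"dz":0.53,"ry":-1.134}]'
python3 -c "
from h import *
rel([.591,-.013,.158],0); shot('wrist','w1')"
```

```text
t 0.15 pos [ 0.222  -0.4755  0.2432] yaw [-8.999e+01  6.000e-02 -6.497e+01] F [-0.4 -0.   0.4] op 0.092
REL d [-0.2629  0.0856  0.5299] r [-8.000e-04 -1.134e+00 -9.000e-04]invalid input at $[0]: expected keys dx, dy, dz, rx, ry, rz, gripper
```

View pics/w1.png

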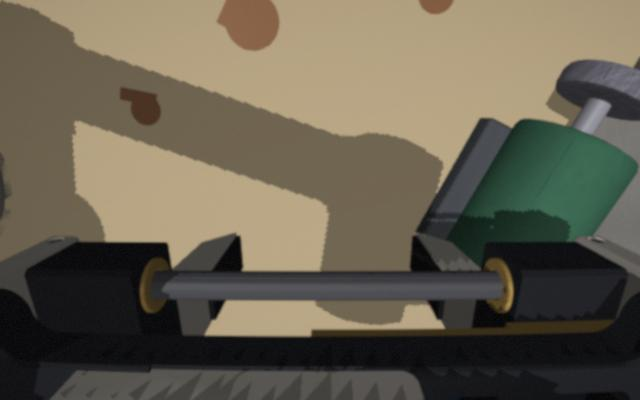

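```bash
python3 -m creep '[{"dx":-0.03,"dy":0,"dz":0.05,"rx":0,"ry":-0.12,"rz":0,"gripper":1},{"dx":-0.263,"dy":0,"dz":0.53,"rx":0,"ry":-1.134,"rz":0,"gripper":1},{"dx":-0.263,"dy":0,"dz":0.53,"rx":0,"ry":-1.134,"rz":0,"gripper":1},{"dx":-0.263,"dy":0,"dz":0.53,"rx":0,"ry":-1.134,"rz":0,"gripper":1},{"dx":-0.263,"dy":0,"dz":0.53,"rx":0,"ry":-1.134,"rz":0,"gripper":1},{"dx":-0.263,"dy":0,"dz":0.53,"rx":0,"ry":-1.134,"rz":0,"gripper":1},{"dx":-0.263,"dy":0,"dz":0.53,"rx":0,"ry":-1.134,"rz":0,"gripper":1},{"dx":-0.263,"dy":0,"dz":0.53,"rx":0,"ry":-1.134,"rz":0,"gripper":1},{"dx":-0.263,"dy":0,"dz":0.53,"rx":0,"ry":-1.134,"rz":0,"gripper":1},{"dx":-0.263,"dy":0,"dz":0.53,"rx":0,"ry":-1.134,"rz":0,"gripper":1},{"dx":-0.263,"dy":0,"dz":0.53,"rx":0,"ry":-1.134,"rz":0,"gripper":1},{"dx":-0.263,"dy":0,"dz":0.53,"rx":0,"ry":-1.134,"rz":0,"gripper":1},{"dx":-0.263,"dy":0,"dz":0.53,"rx":0,"ry":-1.134,"rz":0,"gripper":1},{"dx":-0.263,"dy":0,"dz":0.53,"rx":0,"ry":-1.134,"rz":0,"gripper":1}]'
python3 -c "
from h import *
rel([.591,-.013,.158],0); shot('wrist','w1')"
```

```text
time: 1.95
tool_pos: [0.5908, -0.0142, 0.244]
tool_rot: [-1.571, -0.0, -0.002]
contact_force: [0.3, -0.7, -0.6]
opening: 0.0917
t 1.95 pos [ 0.5908 -0.0142  0.244 ] yaw [-9.001e+01 -2.000e-02 -9.000e-02] F [ 0.3 -0.7 -0.6] op 0.0917
REL d [0.0002 0.086  0.0012] r [ 0.0002 -0.0015  0.0003]
```

View pics/w1.png

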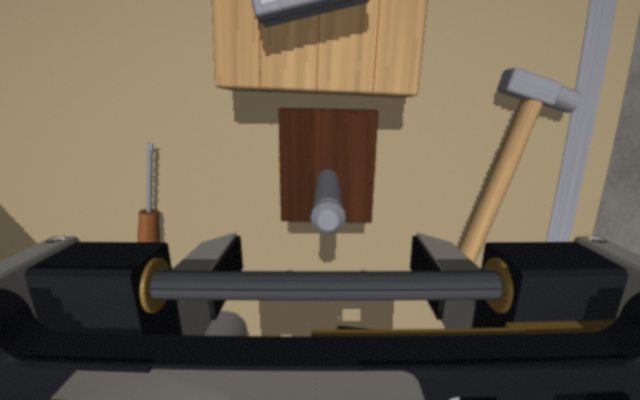

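```bash
python3 - <<'E'
from h import *
z=np.load("pics/w1.npz");d=z['d'];P=(get_calibration('wrist'),z['R'],z['t']);X=cloud('wrist',d,P)
def comp(z0,z1,c,r):
    k=(np.hypot(X[...,0]-c[0],X[...,1]-c[1])<r)&(X[...,2]>z0)&(X[...,2]<z1)&(d>0)
    S=X[k];return S
S=comp(.175,.2,(.591,-.013),.03);print("punch",len(S),np.median(S,0),cv2.minEnclosingCircle(S[:,:2].astype(np.float32)))
k=comp(.05,.0595,(.5916,-.0013),.09);k=k[k[:,1]<.066];print("case",len(k),np.median(k[:,2]),rect(k))
k=comp(.055,.068,(.5855,.1),.14);k=k[k[:,1]>.068];print("slab",np.median(k[:,2]),k.min(0),k.max(0))
for a,b in((.5,.53),(.55,.6),(.64,.67)):
    q=k[(k[:,0]>a)&(k[:,0]<b)];print(a,q[:,1].min() if len(q) else None)
E
```

```text
punch 933 [ 0.59170036 -0.00843628  0.18698595] ((0.5918049812316895, -0.010290677659213543), 0.011933834291994572)
case 7317 0.05871677416342419 [591.3   1.1 119.9 103.7  88.4]
slab 0.06079303652781151 [0.48161867 0.07377291 0.05519905] [0.68418018 0.15853581 0.0679776 ]
0.5 0.08027201400587412
0.55 0.0765254538329195
0.64 0.07378106369367966
```

```bash
python3 -m creep '[{"dx":0.0007,"dy":0.045,"dz":0.0025,"rx":0,"ry":0,"rz":0,"gripper":1},{"dx":0.0007,"dy":0.086,"dz":0.0025,"rx":0,"ry":0,"rz":0,"gripper":1},{"dx":0.0007,"dy":0.086,"dz":0.0025,"rx":0,"ry":0,"rz":0,"gripper":0.6},{"dx":0.0007,"dy":0.086,"dz":0.0025,"rx":0,"ry":0,"rz":0,"gripper":0.1},{"dx":0.0007,"dy":0.086,"dz":0.0025,"rx":0,"ry":0,"rz":0,"gripper":0.1},{"dx":0.0007,"dy":0.086,"dz":0.0025,"rx":0,"ry":0,"rz":0,"gripper":0.1},{"dx":0.0007,"dy":0.086,"dz":0.0025,"rx":0,"ry":0,"rz":0,"gripper":0.1},{"dx":0.0007,"dy":0.086,"dz":0.0025,"rx":0,"ry":0,"rz":0,"gripper":0.1}]' 20
python3 -c "
from h import *
rel([.4492,-.2415,.243],0)"
```

```text
time: 3.0
tool_pos: [0.5919, -0.0107, 0.1579]
tool_rot: [-1.571, -0.0, 0.0]
contact_force: [-0.0, -0.0, 0.8]
opening: 0.0361
t 3.0 pos [ 0.5919 -0.0107  0.1579] yaw [-9.001e+01 -2.000e-02  0.000e+00] F [-0.  -0.   0.8] op 0.0361
REL d [-0.1426 -0.0851 -0.2308] r [0.0001 0.     0.0004]
```

```bash
python3 -m creep '[{"dx":0,"dy":0,"dz":0,"rx":0,"ry":0,"rz":0,"gripper":0.1},{"dx":0,"dy":0,"dz":0,"rx":0,"ry":0,"rz":0,"gripper":0.1},{"dx":0,"dy":0,"dz":0,"rx":0,"ry":0,"rz":0,"gripper":0.1},{"dx":0,"dy":-0.015,"dz":0,"rx":0,"ry":0,"rz":0,"gripper":0.1},{"dx":0,"dy":-0.04,"dz":0,"rx":0,"ry":0,"rz":0,"gripper":0.1},{"dx":0,"dy":-0.07,"dz":0,"rx":0,"ry":0,"rz":0,"gripper":0.1},{"dx":0,"dy":-0.085,"dz":0,"rx":0,"ry":0,"rz":0,"gripper":0.1}]'
python3 -c "
from h import *
rel([.4492,-.2415,.243],0);shot('wrist','w2')"
```

```text
time: 3.88
tool_pos: [0.5923, -0.0107, 0.245]
tool_rot: [-1.571, -0.003, -0.0]
contact_force: [-0.4, 0.2, -2.9]
opening: 0.0222
t 3.88 pos [ 0.5923 -0.0107  0.245 ] yaw [-90.03  -0.16  -0.  ] F [-0.4  0.2 -2.9] op 0.0222
REL d [-0.1431  0.0017 -0.2308] r [ 0.0005 -0.      0.0028]
```

View pics/w2.png

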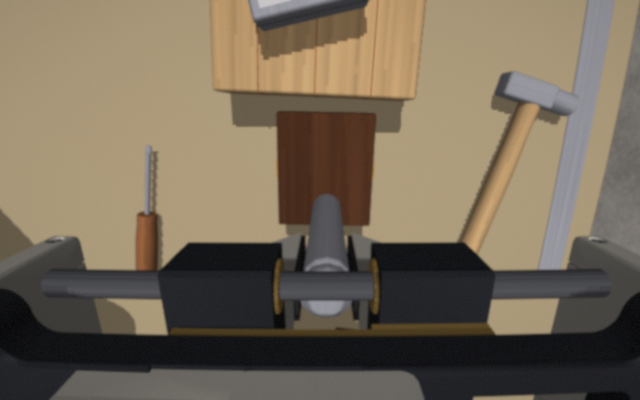

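```bash
python3 -m creep '[{"dx":-0.01,"dy":0,"dz":-0.016,"rx":0,"ry":0,"rz":0,"gripper":0.1},{"dx":-0.03,"dy":0,"dz":-0.048,"rx":0,"ry":0,"rz":0,"gripper":0.1},{"dx":-0.055,"dy":0,"dz":-0.088,"rx":0,"ry":0,"rz":0,"gripper":0.1},{"dx":-0.08,"dy":0,"dz":-0.129,"rx":0,"ry":0,"rz":0,"gripper":0.1},{"dx":-0.105,"dy":0,"dz":-0.17,"rx":0,"ry":0,"rz":0,"gripper":0.1},{"dx":-0.125,"dy":0,"dz":-0.202,"rx":0,"ry":0,"rz":0,"gripper":0.1},{"dx":-0.138,"dy":0,"dz":-0.223,"rx":0,"ry":0,"rz":0,"gripper":0.1},{"dx":-0.143,"dy":0,"dz":-0.231,"rx":0,"ry":0,"rz":0,"gripper":0.1},{"dx":-0.143,"dy":0,"dz":-0.231,"rx":0,"ry":0,"rz":0,"gripper":0.1},{"dx":-0.143,"dy":0,"dz":-0.231,"rx":0,"ry":0,"rz":0,"gripper":0.1}]'
python3 -c "
from h import *
rel([.4492,-.2415,.11],0);shot('wrist','w3');p,d,P=shot('scene','s3');cv2.imwrite('pics/s3c.png',cv2.resize(p[130:280,130:330,::-1],None,fx=3.5,fy=3.5))"
```

```text
time: 5.18
tool_pos: [0.449, -0.2409, 0.2424]
tool_rot: [-1.57, 0.0, 0.001]
contact_force: [-0.4, 0.4, -2.0]
opening: 0.0225
t 5.17 pos [ 0.449  -0.2409  0.2424] yaw [-8.997e+01  2.000e-02  4.000e-02] F [-0.4  0.4 -2. ] op 0.0225
REL d [ 0.0002  0.1324 -0.0006] r [-0.0006  0.0008 -0.0003]
```

View pics/w3.png

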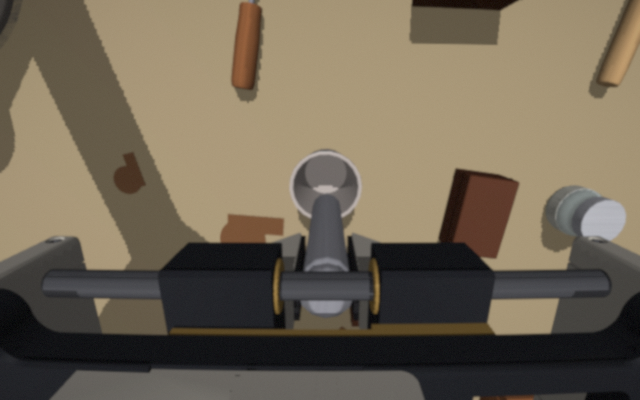

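View pics/s3c.png

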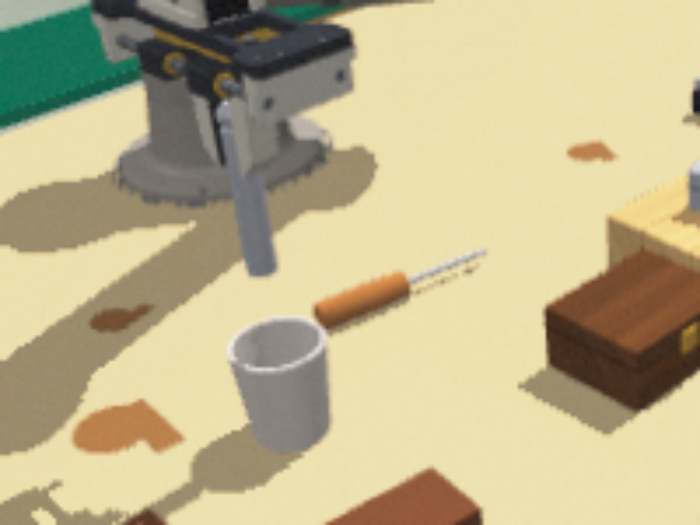

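```bash
cat > ax.py <<'E'
from h import *
import sys
z=np.load(f"pics/{sys.argv[1]}.npz");d=z['d'];P=(get_calibration('scene'),z['R'],z['t']);X=cloud('scene',d,P)
c=(float(sys.argv[2]),float(sys.argv[3]))
for lo in np.arange(float(sys.argv[4]),float(sys.argv[5]),.01):
    k=(np.hypot(X[...,0]-c[0],X[...,1]-c[1])<.035)&(X[...,2]>lo)&(X[...,2]<lo+.01)&(d>0)
    if k.sum()>3:print(lo.round(3),k.sum(),np.median(X[k],0).round(4))
E
python3 ax.py s3 .449 -.241 .11 .26
python3 - <<'E'
from h import *
z=np.load("pics/w3.npz");d=z['d'];P=(get_calibration('wrist'),z['R'],z['t']);X=cloud('wrist',d,P)
k=(np.hypot(X[...,0]-.449,X[...,1]+.241)<.06)&(X[...,2]>.074)&(X[...,2]<.09)&(d>0)
S=X[k];print("cup",len(S),np.median(S[:,2]),cv2.minEnclosingCircle(S[:,:2].astype(np.float32)))
c=(.629,-.285)
k=(np.hypot(X[...,0]-c[0],X[...,1]-c[1])<.08)&(X[...,2]>.041)&(X[...,2]<.055)&(d>0)
print("carton",np.median(X[k][:,2]),rect(X[k]))
E
```

```text
0.14 22 [ 0.4567 -0.2448  0.1467]
0.15 33 [ 0.4579 -0.2461  0.1553]
0.16 34 [ 0.4581 -0.246   0.165 ]
0.17 35 [ 0.4577 -0.2468  0.1754]
0.18 36 [ 0.4577 -0.2467  0.1853]
0.19 33 [ 0.4579 -0.2471  0.1953]
0.2 36 [ 0.4596 -0.2469  0.2056]
0.21 35 [ 0.4584 -0.2476  0.214 ]
0.22 38 [ 0.4562 -0.2504  0.2257]
0.23 65 [ 0.4555 -0.2511  0.2358]
0.24 80 [ 0.4711 -0.2502  0.2448]
0.25 83 [ 0.4684 -0.2507  0.2544]
0.26 75 [ 0.4533 -0.2517  0.2652]
cup 861 0.0805852335722484 ((0.44766026735305786, -0.24058260023593903), 0.03580522537231445)
carton 0.0460032048840327 [ 628.1 -285.    94.7   59.5   82. ]
```

```bash
python3 -m creep '[{"dx":-0.0005,"dy":0.02,"dz":-0.001,"rx":0,"ry":0,"rz":0,"gripper":0.1},{"dx":-0.0005,"dy":0.055,"dz":-0.001,"rx":0,"ry":0,"rz":0,"gripper":0.1},{"dx":-0.0005,"dy":0.09,"dz":-0.001,"rx":0,"ry":0,"rz":0,"gripper":0.1},{"dx":-0.0005,"dy":0.115,"dz":-0.001,"rx":0,"ry":0,"rz":0,"gripper":0.1},{"dx":-0.0005,"dy":0.125,"dz":-0.001,"rx":0,"ry":0,"rz":0,"gripper":0.1},{"dx":-0.0005,"dy":0.129,"dz":-0.001,"rx":0,"ry":0,"rz":0,"gripper":0.1},{"dx":-0.0005,"dy":0.131,"dz":-0.001,"rx":0,"ry":0,"rz":0,"gripper":0.1}]' 8
python3 -m creep '[{"dx":0,"dy":0.001,"dz":0,"rx":0,"ry":0,"rz":0,"gripper":0.1},{"dx":0,"dy":0.002,"dz":0,"rx":0,"ry":0,"rz":0,"gripper":0.1},{"dx":0,"dy":0.003,"dz":0,"rx":0,"ry":0,"rz":0,"gripper":0.1}]'
```

```text
time: 6.15
tool_pos: [0.4489, -0.2429, 0.1124]
tool_rot: [-1.572, -0.001, 0.0]
contact_force: [-0.0, -0.7, -2.0]
opening: 0.0228
time: 6.52
tool_pos: [0.4484, -0.2428, 0.109]
tool_rot: [-1.571, -0.001, -0.0]
contact_force: [-0.4, -0.1, -2.8]
opening: 0.0228
```

```bash
python3 -m creep '[{"dx":0,"dy":0.001,"dz":0,"rx":0,"ry":0,"rz":0,"gripper":0.1},{"dx":0,"dy":0.002,"dz":0,"rx":0,"ry":0,"rz":0,"gripper":0.1},{"dx":0,"dy":0.003,"dz":0,"rx":0,"ry":0,"rz":0,"gripper":0.1}]'
```

```text
time: 6.9
tool_pos: [0.4483, -0.2427, 0.1057]
tool_rot: [-1.571, -0.0, -0.0]
contact_force: [0.3, -0.7, -2.4]
opening: 0.0231
```

```bash
python3 -m creep '[{"dx":0,"dy":0.001,"dz":0,"rx":0,"ry":0,"rz":0,"gripper":0.1},{"dx":0,"dy":0.001,"dz":0,"rx":0,"ry":0,"rz":0,"gripper":0.1}]';python3 -m creep '[{"dx":0,"dy":0.001,"dz":0,"rx":0,"ry":0,"rz":0,"gripper":0.1},{"dx":0,"dy":0.001,"dz":0,"rx":0,"ry":0,"rz":0,"gripper":0.1}]'
```

```text
time: 7.15
tool_pos: [0.4483, -0.2427, 0.1047]
tool_rot: [-1.571, -0.0, 0.0]
contact_force: [-0.5, -0.2, -2.3]
opening: 0.0231
time: 7.4
tool_pos: [0.4489, -0.2432, 0.1046]
tool_rot: [-1.572, -0.002, 0.0]
contact_force: [-0.7, 0.6, 4.6]
opening: 0.0231
```

```bash
python3 -m creep '[{"dx":0,"dy":-0.0005,"dz":0,"rx":0,"ry":0,"rz":0,"gripper":0.3},{"dx":0,"dy":-0.0005,"dz":0,"rx":0,"ry":0,"rz":0,"gripper":0.5},{"dx":0,"dy":-0.0005,"dz":0,"rx":0,"ry":0,"rz":0,"gripper":0.7},{"dx":0,"dy":-0.0005,"dz":0,"rx":0,"ry":0,"rz":0,"gripper":0.7}]'
python3 -c "
from h import *
p,d,P=shot('scene','s4');cv2.imwrite('pics/s4c.png',cv2.resize(p[130:280,130:330,::-1],None,fx=3.5,fy=3.5))"
python3 ax.py s4 .449 -.241 .09 .14
```

```text
time: 7.9
tool_pos: [0.4482, -0.2426, 0.1041]
tool_rot: [-1.571, 0.0, 0.0]
contact_force: [-0.1, 0.2, -0.3]
opening: 0.0529
0.09 49 [ 0.4487 -0.2499  0.0953]
0.1 46 [ 0.4503 -0.249   0.1052]
0.11 46 [ 0.4514 -0.2505  0.1142]
0.12 26 [ 0.4367 -0.2513  0.1238]
0.13 11 [ 0.4201 -0.2526  0.1348]
0.14 12 [ 0.4199 -0.2387  0.1442]
```

View pics/s4c.png

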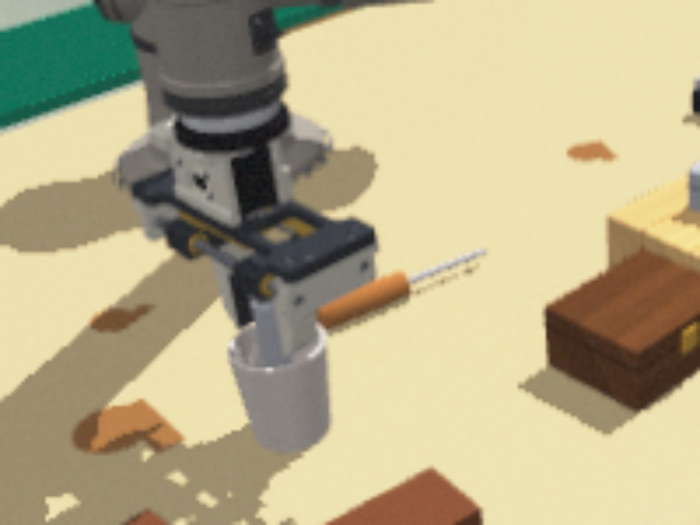

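```bash
python3 -m creep '[{"dx":0,"dy":-0.02,"dz":0,"rx":0,"ry":0,"rz":0,"gripper":0.7},{"dx":0,"dy":-0.05,"dz":0,"rx":0,"ry":0,"rz":0,"gripper":0.7},{"dx":0,"dy":-0.1,"dz":0,"rx":0,"ry":0,"rz":0,"gripper":0.65},{"dx":0.01,"dy":-0.145,"dz":0.03,"rx":0,"ry":0,"rz":0,"gripper":0.65},{"dx":0.03,"dy":-0.155,"dz":0.08,"rx":0,"ry":0,"rz":0,"gripper":0.65},{"dx":0.05,"dy":-0.155,"dz":0.13,"rx":0,"ry":0,"rz":0,"gripper":0.65},{"dx":0.075,"dy":-0.155,"dz":0.19,"rx":0,"ry":0,"rz":0,"gripper":0.65},{"dx":0.1,"dy":-0.155,"dz":0.25,"rx":0,"ry":0,"rz":0,"gripper":0.65},{"dx":0.115,"dy":-0.155,"dz":0.3,"rx":0,"ry":0,"rz":0,"gripper":0.65},{"dx":0.13,"dy":-0.155,"dz":0.333,"rx":0,"ry":0,"rz":0,"gripper":0.65},{"dx":0.13,"dy":-0.155,"dz":0.333,"rx":0,"ry":0,"rz":0,"gripper":0.65},{"dx":0.13,"dy":-0.155,"dz":0.333,"rx":0,"ry":0,"rz":0,"gripper":0.65}]'
python3 -c "
from h import *
rel([.5514,.285,.25],12.3);shot('wrist','w5');shot('scene','s5')"
python3 ax.py s5 .449 -.241 .08 .14
```

```text
time: 9.45
tool_pos: [0.578, 0.0898, 0.2589]
tool_rot: [-1.571, 0.001, 0.0]
contact_force: [-0.5, -0.3, 0.8]
opening: 0.0597
t 9.45 pos [0.578  0.0898 0.2589] yaw [-9.003e+01  4.000e-02  1.000e-02] F [-0.5 -0.3  0.8] op 0.0597
REL d [-0.0265  0.0088  0.1952] r [ 0.0005 -0.2145 -0.0008]
0.08 69 [ 0.4561 -0.246   0.0817]
0.09 28 [ 0.457  -0.2469  0.0946]
0.1 32 [ 0.4571 -0.2463  0.1037]
0.11 36 [ 0.4563 -0.2472  0.1157]
0.12 26 [ 0.4572 -0.2481  0.1255]
0.13 44 [ 0.4528 -0.2442  0.134 ]
```

View pics/w5.png

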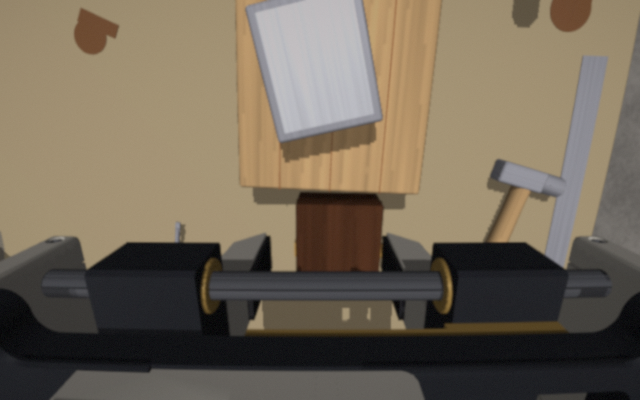

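View pics/s5.png

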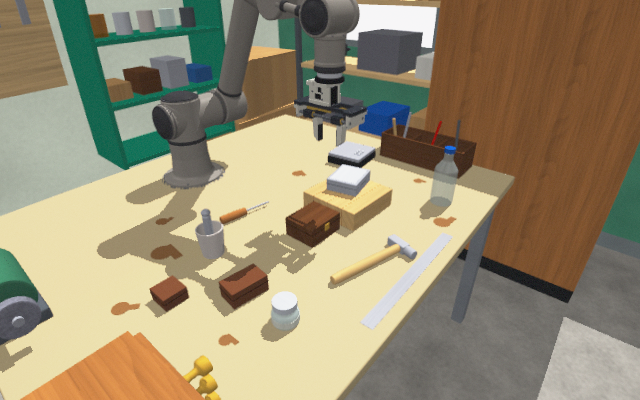

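```bash
python3 - <<'E'
from h import *
z=np.load("pics/w5.npz");d=z['d'];P=(get_calibration('wrist'),z['R'],z['t']);X=cloud('wrist',d,P)
k=(np.hypot(X[...,0]-.57,X[...,1]-.2)<.09)&(X[...,2]>.092)&(X[...,2]<.115)&(d>0)
print(k.sum(),np.median(X[k][:,2]),rect(X[k]))
E
python3 -m creep '[{"dx":-0.003,"dy":0,"dz":0.02,"rx":0,"ry":-0.02,"rz":0,"gripper":0.65},{"dx":-0.01,"dy":0,"dz":0.07,"rx":0,"ry":-0.08,"rz":0,"gripper":0.65},{"dx":-0.018,"dy":0,"dz":0.12,"rx":0,"ry":-0.14,"rz":0,"gripper":0.65},{"dx":-0.024,"dy":0,"dz":0.17,"rx":0,"ry":-0.19,"rz":0,"gripper":0.65},{"dx":-0.0265,"dy":0,"dz":0.198,"rx":0,"ry":-0.2145,"rz":0,"gripper":0.65},{"dx":-0.0265,"dy":0.05,"dz":0.198,"rx":0,"ry":-0.2145,"rz":0,"gripper":0.65},{"dx":-0.0265,"dy":0.1,"dz":0.198,"rx":0,"ry":-0.2145,"rz":0,"gripper":0.65},{"dx":-0.0265,"dy":0.1,"dz":0.198,"rx":0,"ry":-0.2145,"rz":0,"gripper":0.65}]'
```

```text
15039 0.10113267308168722 [568.8 202.2 100.7 120.1  12.3]
time: 10.55
tool_pos: [0.5491, 0.288, 0.1557]
tool_rot: [-1.572, 0.009, 0.215]
contact_force: [0.2, -0.4, 0.3]
opening: 0.0592
```

```bash
python3 -m creep '[{"dx":0.001,"dy":0.035,"dz":0,"rx":0,"ry":0,"rz":0,"gripper":0.65},{"dx":0.001,"dy":0.06,"dz":0,"rx":0,"ry":0,"rz":0,"gripper":0.65},{"dx":0.001,"dy":0.072,"dz":0,"rx":0,"ry":0,"rz":0,"gripper":0.65},{"dx":0.001,"dy":0.072,"dz":0,"rx":0,"ry":0,"rz":0,"gripper":0.65}]'
python3 -c "
from h import *
rel([.5491,.288,.083],12.3);shot('wrist','w6')"
```

```text
time: 11.05
tool_pos: [0.5533, 0.2887, 0.0882]
tool_rot: [-1.571, -0.001, 0.214]
contact_force: [0.2, -0.1, 0.5]
opening: 0.0597
t 11.05 pos [0.5533 0.2887 0.0882] yaw [-8.999e+01 -6.000e-02  1.229e+01] F [ 0.2 -0.1  0.5] op 0.0597
REL d [-0.0042  0.0052  0.0002] r [-0.0002 -0.0003  0.001 ]
```

View pics/w6.png

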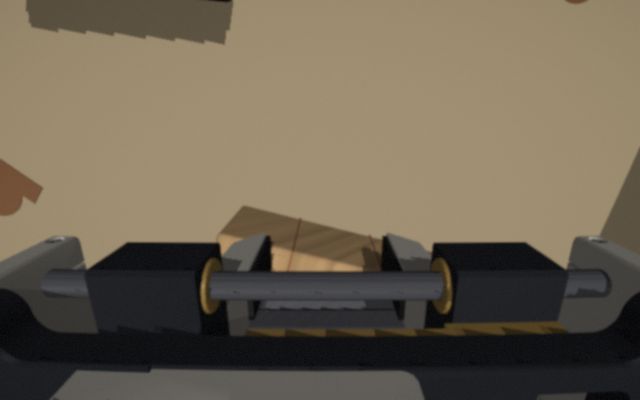

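```bash
python3 -m creep '[{"dx":-0.003,"dy":0.003,"dz":0,"rx":0,"ry":0,"rz":0,"gripper":0.65},{"dx":-0.003,"dy":0.003,"dz":-0.006,"rx":0,"ry":0,"rz":0,"gripper":0.65},{"dx":-0.003,"dy":0.003,"dz":-0.012,"rx":0,"ry":0,"rz":0,"gripper":0.65},{"dx":-0.003,"dy":0.003,"dz":-0.015,"rx":0,"ry":0,"rz":0,"gripper":0.65},{"dx":-0.003,"dy":0.003,"dz":-0.018,"rx":0,"ry":0,"rz":0,"gripper":0.65},{"dx":-0.003,"dy":0.003,"dz":-0.021,"rx":0,"ry":0,"rz":0,"gripper":0.65},{"dx":-0.003,"dy":0.003,"dz":-0.025,"rx":0,"ry":0,"rz":0,"gripper":0.65},{"dx":-0.003,"dy":0.003,"dz":-0.030,"rx":0,"ry":0,"rz":0,"gripper":0.65},{"dx":-0.003,"dy":0.003,"dz":-0.035,"rx":0,"ry":0,"rz":0,"gripper":0.65},{"dx":-0.003,"dy":0.003,"dz":-0.039,"rx":0,"ry":0,"rz":0,"gripper":0.65},{"dx":-0.003,"dy":0.003,"dz":-0.042,"rx":0,"ry":0,"rz":0,"gripper":0.65},{"dx":-0.003,"dy":0.003,"dz":-0.043,"rx":0,"ry":0,"rz":0,"gripper":0.65}]'
python3 -c "
from h import *
rel([.5491,.288,.083],12.3);p,d,P=shot('top','t7');cv2.imwrite('pics/t7c.png',cv2.resize(p[130:260,200:400,::-1],None,fx=4,fy=4))
p,d,P=shot('scene','s7');cv2.imwrite('pics/s7c.png',cv2.resize(p[100:260,250:450,::-1],None,fx=3.5,fy=3.5))"
```

```text
time: 12.6
tool_pos: [0.5591, 0.2458, 0.0844]
tool_rot: [-1.571, -0.0, 0.214]
contact_force: [-1.5, 4.4, 3.1]
opening: 0.0598
t 12.6 pos [0.5591 0.2458 0.0844] yaw [-9.000e+01 -2.000e-02  1.228e+01] F [-1.5  4.4  3.1] op 0.0598
REL d [-0.0008  0.0014  0.0434] r [-0.0001 -0.0004  0.0004]
```

View pics/t7c.png

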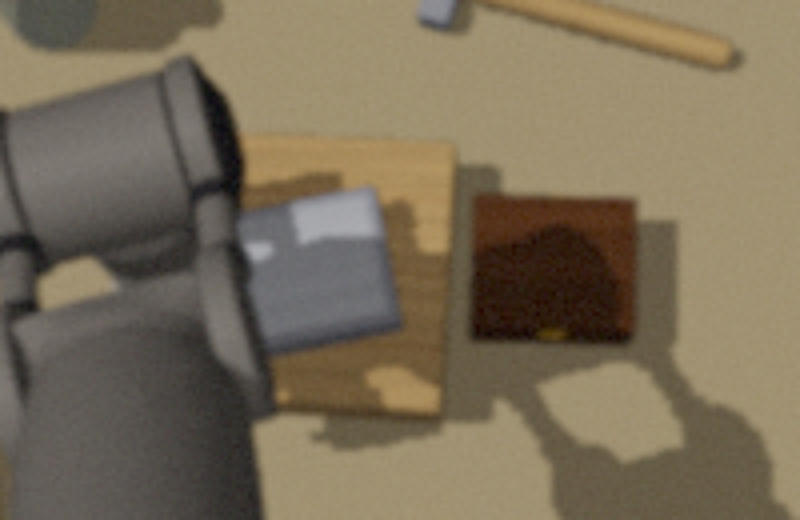

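View pics/s7c.png

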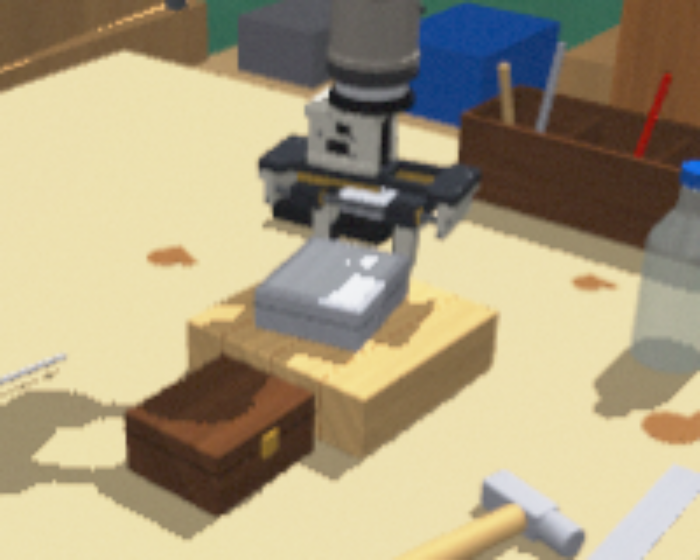

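```bash
cat > tin.py <<'E'
from h import *
def tinpose(n,tag,c,zmid,r=.085):
    z=np.load(f"pics/{tag}.npz");d=z['d'];P=(get_calibration(n),z['R'],z['t']);X=cloud(n,d,P)
    k=(np.hypot(X[...,0]-c[0],X[...,1]-c[1])<r)&(abs(X[...,2]-zmid)<.009)&(d>0)
    p=z['p'].astype(int); k&=(p.max(2)-p.min(2)<40)   # grey only
    m,l,st,_=cv2.connectedComponentsWithStats(k.astype(np.uint8));i=1+np.argmax(st[1:,4]);S=X[l==i]
    rc=rect(S); a=rc[4]
    if a>45:a-=90
    t=np.deg2rad(a);ex=np.array([np.cos(t),np.sin(t)]);ey=np.array([-np.sin(t),np.cos(t)])
    u=S[:,:2]@ex;v=S[:,:2]@ey
    ulo,uhi,vlo=u.min(),u.max(),v.min()
    cc=ex*(ulo+uhi)/2+ey*(vlo+.060)
    print(n,"N",len(S),"z",np.median(S[:,2]).round(4),"rect",rc,"lat",((uhi-ulo)*1e3).round(1),"centre from front",(cc*1e3).round(1),"yaw",round(float(a),2))
E
python3 -c "
from tin import *
tinpose('top','t7',(.575,.176),.1); tinpose('scene','s7',(.575,.176),.1)"
```

```text
top N 1220 z 0.0991 rect [576.  163.6 101.4  98.4  13.1] lat 101.4 centre from front [573.5 174.1] yaw 13.1
scene N 712 z 0.1016 rect [575.3 182.9 100.2 141.6  13.2] lat 100.2 centre from front [577.7 172.4] yaw 13.2
```

```bash
python3 - <<'E'
import numpy as np
L=.1765;T=np.deg2rad(13.6);off=.0705
# local frame: x=tin x, z=tin y; start heading along -z ; tool-yaw decreases
for s in np.arange(.008,.15,.008):
    ss=np.linspace(0,s,200);ph=T*ss/L   # rotated by -ph: -y axis dir rotates CW
    # axes (x, z) like (x,y) plan; rotating by -ph: -y -> (-sin ph, -cos ph)
    cx=np.trapezoid(-np.sin(ph),ss);cz=np.trapezoid(-np.cos(ph),ss)
    p=ph[-1]
    # pusher = c + off*ey ; ey=(sin p, cos p); start pusher=(0,off)
    print("dx %.4f dz %.4f ry %.4f"%(cx+off*np.sin(p),cz+off*np.cos(p)-off,p))
E
```

```text
dx 0.0007 dz -0.0080 ry 0.0108
dx 0.0013 dz -0.0160 ry 0.0215
dx 0.0019 dz -0.0240 ry 0.0323
dx 0.0023 dz -0.0321 ry 0.0430
dx 0.0027 dz -0.0401 ry 0.0538
dx 0.0030 dz -0.0481 ry 0.0646
dx 0.0032 dz -0.0561 ry 0.0753
dx 0.0033 dz -0.0642 ry 0.0861
dx 0.0033 dz -0.0722 ry 0.0968
dx 0.0033 dz -0.0803 ry 0.1076
dx 0.0031 dz -0.0883 ry 0.1183
dx 0.0029 dz -0.0963 ry 0.1291
dx 0.0026 dz -0.1043 ry 0.1399
dx 0.0022 dz -0.1124 ry 0.1506
dx 0.0017 dz -0.1204 ry 0.1614
dx 0.0011 dz -0.1284 ry 0.1721
dx 0.0004 dz -0.1364 ry 0.1829
dx -0.0003 dz -0.1444 ry 0.1937
```

```bash
python3 -m creep '[{"dx":0.0007,"dy":0,"dz":-0.008,"rx":0,"ry":0.011,"rz":0,"gripper":0.65},{"dx":0.0013,"dy":0,"dz":-0.016,"rx":0,"ry":0.0215,"rz":0,"gripper":0.65},{"dx":0.0019,"dy":0,"dz":-0.024,"rx":0,"ry":0.032,"rz":0,"gripper":0.65},{"dx":0.0023,"dy":0,"dz":-0.032,"rx":0,"ry":0.043,"rz":0,"gripper":0.65},{"dx":0.0027,"dy":0,"dz":-0.040,"rx":0,"ry":0.054,"rz":0,"gripper":0.65},{"dx":0.003,"dy":0,"dz":-0.048,"rx":0,"ry":0.0645,"rz":0,"gripper":0.65},{"dx":0.0032,"dy":0,"dz":-0.056,"rx":0,"ry":0.0755,"rz":0,"gripper":0.65},{"dx":0.0033,"dy":0,"dz":-0.064,"rx":0,"ry":0.086,"rz":0,"gripper":0.65},{"dx":0.0033,"dy":0,"dz":-0.072,"rx":0,"ry":0.097,"rz":0,"gripper":0.65},{"dx":0.0033,"dy":0,"dz":-0.08,"rx":0,"ry":0.1075,"rz":0,"gripper":0.65},{"dx":0.0031,"dy":0,"dz":-0.088,"rx":0,"ry":0.118,"rz":0,"gripper":0.65},{"dx":0.0029,"dy":0,"dz":-0.096,"rx":0,"ry":0.129,"rz":0,"gripper":0.65},{"dx":0.0026,"dy":0,"dz":-0.104,"rx":0,"ry":0.14,"rz":0,"gripper":0.65},{"dx":0.0026,"dy":0,"dz":-0.104,"rx":0,"ry":0.14,"rz":0,"gripper":0.65}]'
python3 -c "
from tin import *
rel([.593,.0706,.0844],-1.4);p,d,P=shot('top','t8');cv2.imwrite('pics/t8c.png',cv2.resize(p[130:260,200:400,::-1],None,fx=4,fy=4))
p,d,P=shot('scene','s8');cv2.imwrite('pics/s8c.png',cv2.resize(p[100:260,250:450,::-1],None,fx=3.5,fy=3.5))
tinpose('top','t8',(.588,.071),.1); tinpose('scene','s8',(.588,.071),.1)"
```

```text
time: 14.45
tool_pos: [0.5836, 0.1435, 0.0838]
tool_rot: [-1.572, 0.001, 0.074]
contact_force: [0.2, 0.1, -0.1]
opening: 0.0593
t 14.45 pos [0.5836 0.1435 0.0838] yaw [-9.007e+01  5.000e-02  4.220e+00] F [ 0.2  0.1 -0.1] op 0.0593
REL d [ 0.004  -0.0005 -0.0734] r [ 0.0013  0.098  -0.0008]
top N 946 z 0.0985 rect [590.9  47.8 101.6  76.5   4.3] lat 101.6 centre from front [589.2  69.5] yaw 4.3
scene N 872 z 0.1011 rect [591.   79.2 100.8 139.4   3.4] lat 100.8 centre from front [591.6  69.5] yaw 3.4
```

View pics/t8c.png

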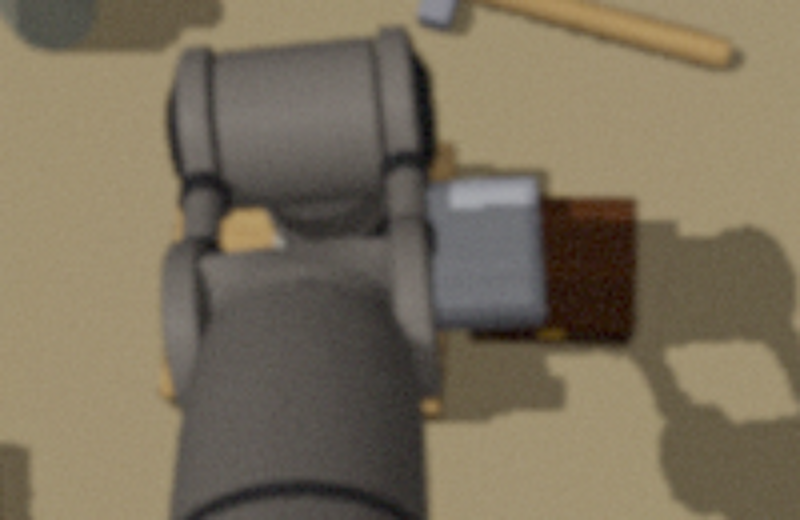

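View pics/s8c.png

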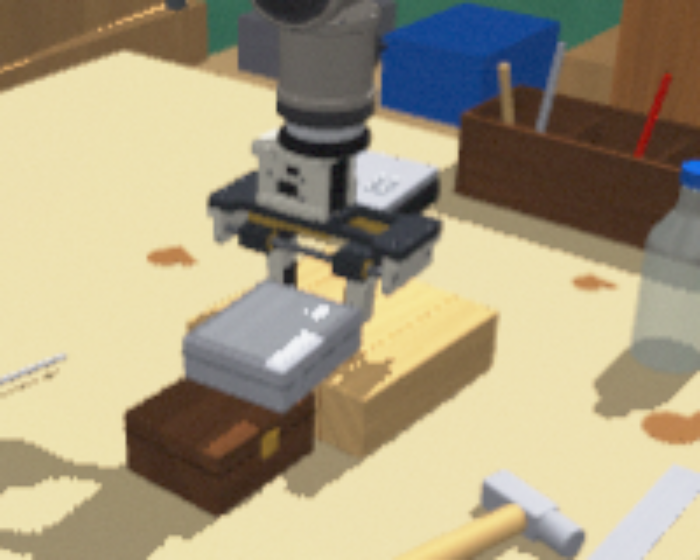

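```bash
python3 -m creep '[{"dx":0.0006,"dy":0,"dz":-0.007,"rx":0,"ry":0.0095,"rz":0,"gripper":0.65},{"dx":0.0012,"dy":0,"dz":-0.014,"rx":0,"ry":0.019,"rz":0,"gripper":0.65},{"dx":0.0018,"dy":0,"dz":-0.021,"rx":0,"ry":0.0285,"rz":0,"gripper":0.65},{"dx":0.0022,"dy":0,"dz":-0.028,"rx":0,"ry":0.038,"rz":0,"gripper":0.65},{"dx":0.0026,"dy":0,"dz":-0.035,"rx":0,"ry":0.0475,"rz":0,"gripper":0.65},{"dx":0.003,"dy":0,"dz":-0.042,"rx":0,"ry":0.057,"rz":0,"gripper":0.65},{"dx":0.0033,"dy":0,"dz":-0.048,"rx":0,"ry":0.065,"rz":0,"gripper":0.65},{"dx":0.0036,"dy":0,"dz":-0.053,"rx":0,"ry":0.072,"rz":0,"gripper":0.65},{"dx":0.0036,"dy":0,"dz":-0.055,"rx":0,"ry":0.0745,"rz":0,"gripper":0.65},{"dx":0.0036,"dy":0,"dz":-0.055,"rx":0,"ry":0.0745,"rz":0,"gripper":0.65}]'
python3 -c "
from tin import *
rel([.593,.0706,.0844],-1.4);p,d,P=shot('top','t9');cv2.imwrite('pics/t9c.png',cv2.resize(p[130:260,200:400,::-1],None,fx=4,fy=4))
p,d,P=shot('scene','s9');cv2.imwrite('pics/s9c.png',cv2.resize(p[100:260,250:450,::-1],None,fx=3.5,fy=3.5))
tinpose('top','t9',(.591,.0155),.1); tinpose('scene','s9',(.591,.0155),.1)"
```

```text
time: 15.8
tool_pos: [0.5915, 0.0899, 0.0843]
tool_rot: [-1.571, -0.0, -0.0]
contact_force: [0.2, 0.8, 0.4]
opening: 0.0601
t 15.8 pos [0.5915 0.0899 0.0843] yaw [-9.003e+01 -1.000e-02 -0.000e+00] F [0.2 0.8 0.4] op 0.0601
REL d [ 0.0015 -0.0001 -0.0193] r [0.0005 0.0244 0.0002]
top N 767 z 0.0978 rect [591.  -13.   98.3  62.2   0. ] lat 98.3 centre from front [591.   15.9] yaw 0.0
scene N 945 z 0.1003 rect [594.4  25.4  99.7 138.7   0.7] lat 99.7 centre from front [594.5  16.1] yaw 0.7
```

View pics/t9c.png

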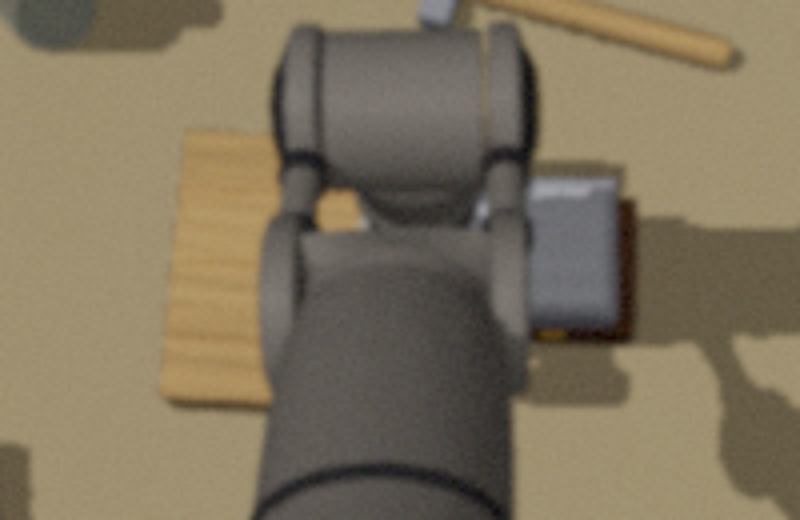

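View pics/s9c.png

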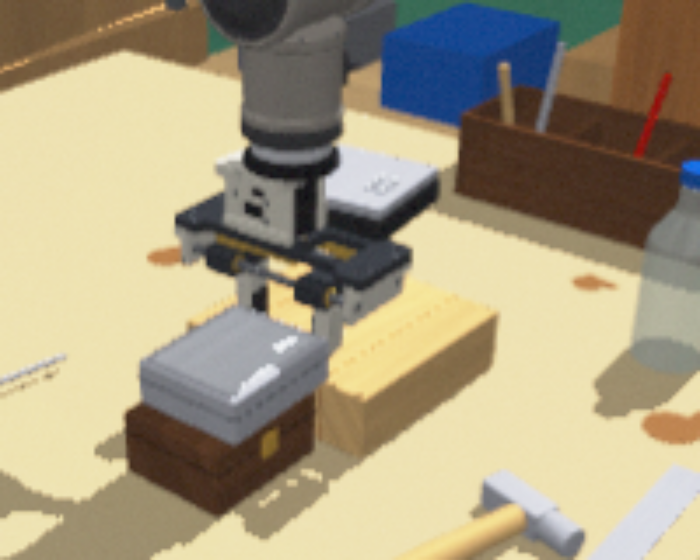

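```bash
python3 -m creep '[{"dx":0.0004,"dy":0,"dz":-0.004,"rx":0,"ry":0.006,"rz":0,"gripper":0.65},{"dx":0.0008,"dy":0,"dz":-0.007,"rx":0,"ry":0.011,"rz":0,"gripper":0.65},{"dx":0.0012,"dy":0,"dz":-0.010,"rx":0,"ry":0.016,"rz":0,"gripper":0.65},{"dx":0.0015,"dy":0,"dz":-0.012,"rx":0,"ry":0.02,"rz":0,"gripper":0.65},{"dx":0.0018,"dy":0,"dz":-0.014,"rx":0,"ry":0.023,"rz":0,"gripper":0.65},{"dx":0.0018,"dy":0,"dz":-0.0155,"rx":0,"ry":0.023,"rz":0,"gripper":0.65},{"dx":0.0018,"dy":0,"dz":-0.0155,"rx":0,"ry":0.023,"rz":0,"gripper":0.65}]'
python3 -c "
from tin import *
rel([.593,.0706,.0844],-1.4);p,d,P=shot('scene','s10');cv2.imwrite('pics/s10c.png',cv2.resize(p[100:260,250:450,::-1],None,fx=3.5,fy=3.5))
tinpose('scene','s10',(.591,.0),.1)"
python3 -m creep '[{"dx":0,"dy":0,"dz":0.008,"rx":0,"ry":0,"rz":0,"gripper":0.65},{"dx":0,"dy":-0.03,"dz":0.016,"rx":0,"ry":0,"rz":0,"gripper":0.65},{"dx":0,"dy":-0.08,"dz":0.016,"rx":0,"ry":0,"rz":0,"gripper":0.65},{"dx":0,"dy":-0.13,"dz":-0.03,"rx":0,"ry":0,"rz":0,"gripper":0.65},{"dx":0,"dy":-0.17,"dz":-0.08,"rx":0,"ry":0,"rz":0,"gripper":0.65},{"dx":0,"dy":-0.19,"dz":-0.13,"rx":0,"ry":0,"rz":0,"gripper":0.65},{"dx":0,"dy":-0.19,"dz":-0.15,"rx":0,"ry":0,"rz":0,"gripper":0.65},{"dx":0,"dy":-0.19,"dz":-0.15,"rx":0,"ry":0,"rz":0,"gripper":0.65},{"dx":0,"dy":-0.19,"dz":-0.15,"rx":0,"ry":0,"rz":0,"gripper":0.65}]'
python3 -c "
from tin import *
rel([.593,.0706,.0844],-1.4);p,d,P=shot('wrist','w10');p,d,P=shot('top','t10');cv2.imwrite('pics/t10c.png',cv2.resize(p[130:260,200:400,::-1],None,fx=4,fy=4))
tinpose('wrist','w10',(.591,.0),.1);tinpose('top','t10',(.591,.0),.1)"
```

```text
time: 16.77
tool_pos: [0.5932, 0.0745, 0.0843]
tool_rot: [-1.571, -0.0, -0.023]
contact_force: [-0.3, 0.5, -0.1]
opening: 0.0598
t 16.77 pos [0.5932 0.0745 0.0843] yaw [-9.002e+01 -1.000e-02 -1.320e+00] F [-0.3  0.5 -0.1] op 0.0598
REL d [-0.0001 -0.0001 -0.0039] r [0.0003 0.0013 0.0001]
scene N 948 z 0.0995 rect [594.8   9.6 135.6 100.7  88.2] lat 100.7 centre from front [594.6   1.8] yaw -1.8
time: 17.95
tool_pos: [0.5894, -0.0737, 0.2729]
tool_rot: [-1.57, 0.002, -0.022]
contact_force: [1.0, 0.5, -0.2]
opening: 0.0596
t 17.95 pos [ 0.5894 -0.0737  0.2729] yaw [-89.94   0.13  -1.25] F [ 1.   0.5 -0.2] op 0.0596
REL d [0.0009 0.1887 0.1441] r [-0.001   0.0026 -0.0023]
wrist N 13365 z 0.0991 rect [592.5   3.3 120.6 100.1  88.8] lat 100.1 centre from front [592.5   3. ] yaw -1.2
top N 718 z 0.0974 rect [592.9  27.8  67.5 100.   88.2] lat 100.0 centre from front [593.7  54.1] yaw -1.8
```

View pics/s10c.png

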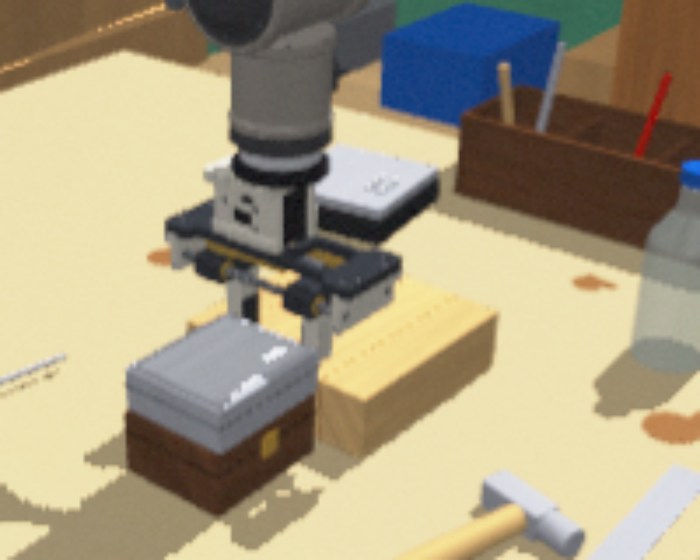

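View pics/w10.png

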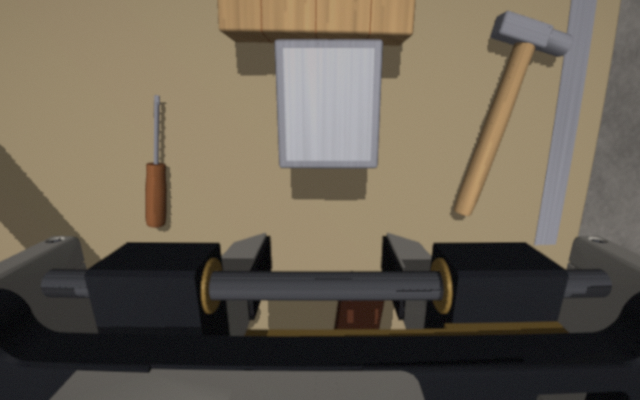

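View pics/t10c.png

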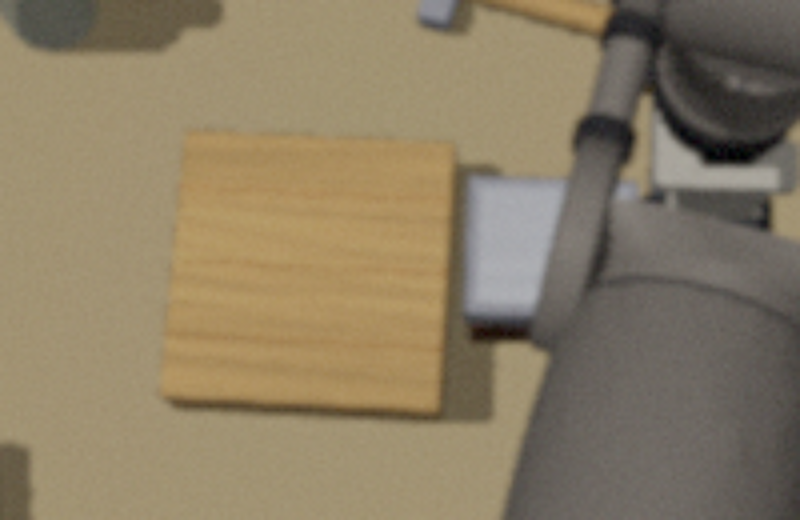

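```bash
python3 - <<'E'
from h import *
p,d,P=shot('scene','s11');cv2.imwrite('pics/s11c.png',cv2.resize(p[170:260,270:360,::-1],None,fx=6,fy=6))
X=cloud('scene',d,P)
t=np.deg2rad(-1.3);ex=np.array([np.cos(t),np.sin(t)]);ey=np.array([-np.sin(t),np.cos(t)]);c=np.array([.592,0])
u=(X[...,:2]-c)@ex;v=(X[...,:2]-c)@ey;Z=X[...,2]
for a,b in((.065,.09),(.065,.078),(.078,.092),(.012,.05),(.03,.05),(.012,.03)):
    k=(Z>a)&(Z<b)&(abs(u)<.04)&(abs(v+.06)<.015)
    q=(Z>a)&(Z<b)&(abs(v)<.05)&(abs(u-.05)<.015)
    print(a,b,"front v",k.sum(),np.median(v[k]).round(4),"right u",q.sum(),np.median(u[q]).round(4))
    for lo,hi in((-.04,0),(0,.04)):
        print("   ",np.median(v[k&(u>lo)&(u<hi)]).round(4),np.median(u[q&(v>lo)&(v<hi)]).round(4))
E
```

```text
0.065 0.09 front v 161 -0.0562 right u 187 0.0505
    -0.0561 0.0505
    -0.0562 0.0504
0.065 0.078 front v 81 -0.0562 right u 98 0.0505
    -0.056 0.0503
    -0.0562 0.0503
0.078 0.092 front v 95 -0.0562 right u 107 0.0505
    -0.0564 0.0505
    -0.0561 0.0509
0.012 0.05 front v 239 -0.0588 right u 254 0.0499
    -0.0589 0.0501
    -0.0585 0.0497
0.03 0.05 front v 126 -0.0588 right u 137 0.0499
    -0.0589 0.0501
    -0.0585 0.0498
0.012 0.03 front v 113 -0.0587 right u 117 0.0498
    -0.0589 0.0499
    -0.0585 0.0497
```

View pics/s11c.png

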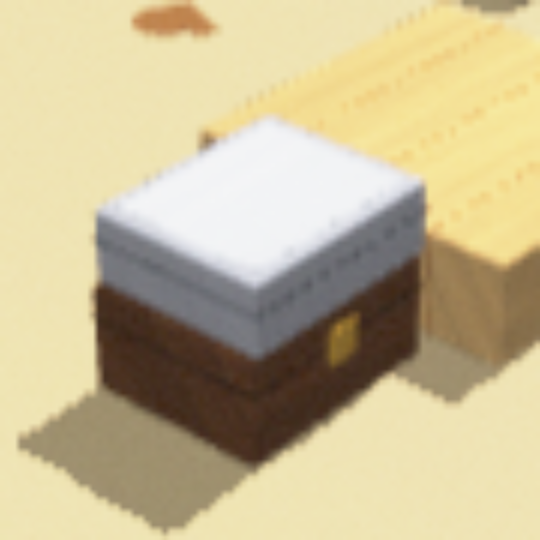

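```bash
python3 -m creep '[{"dx":0,"dy":0,"dz":0.04,"rx":0,"ry":0,"rz":0,"gripper":0.65},{"dx":0,"dy":0,"dz":0.1,"rx":0,"ry":0,"rz":0,"gripper":0.65},{"dx":0,"dy":0,"dz":0.15,"rx":0,"ry":0,"rz":0,"gripper":0.65},{"dx":0,"dy":0.01,"dz":0.167,"rx":0,"ry":0,"rz":0,"gripper":0.65},{"dx":0,"dy":0.06,"dz":0.167,"rx":0,"ry":0,"rz":0,"gripper":0.65},{"dx":0,"dy":0.11,"dz":0.167,"rx":0,"ry":0,"rz":0,"gripper":0.65},{"dx":0,"dy":0.16,"dz":0.167,"rx":0,"ry":0,"rz":0,"gripper":0.65},{"dx":0,"dy":0.187,"dz":0.167,"rx":0,"ry":0,"rz":0,"gripper":0.65},{"dx":0,"dy":0.187,"dz":0.167,"rx":0,"ry":0,"rz":0,"gripper":0.65},{"dx":0,"dy":0.187,"dz":0.167,"rx":0,"ry":0,"rz":0,"gripper":0.65}]'
python3 -c "
from tin import *
rel([.5928,.072,.0843],-1.3)"
```

```text
time: 19.35
tool_pos: [0.5943, 0.0917, 0.0883]
tool_rot: [-1.571, -0.002, -0.023]
contact_force: [-0.3, -1.1, -0.2]
opening: 0.0596
t 19.35 pos [0.5943 0.0917 0.0883] yaw [-90.    -0.1   -1.32] F [-0.3 -1.1 -0.2] op 0.0596
REL d [-0.001   0.004  -0.0197] r [ 0.0001 -0.0003  0.0017]
```

```bash
python3 -m creep '[{"dx":0,"dy":0.003,"dz":-0.006,"rx":0,"ry":0,"rz":0,"gripper":0.65},{"dx":0,"dy":0.003,"dz":-0.012,"rx":0,"ry":0,"rz":0,"gripper":0.65},{"dx":0,"dy":0.003,"dz":-0.016,"rx":0,"ry":0,"rz":0,"gripper":0.65},{"dx":-0.0003,"dy":0.003,"dz":-0.0175,"rx":0,"ry":0,"rz":0,"gripper":0.65},{"dx":-0.0007,"dy":0.003,"dz":-0.0185,"rx":0,"ry":0,"rz":0,"gripper":0.65},{"dx":-0.001,"dy":0.003,"dz":-0.0195,"rx":0,"ry":0,"rz":0,"gripper":0.65},{"dx":-0.001,"dy":0.003,"dz":-0.0195,"rx":0,"ry":0,"rz":0,"gripper":0.65}]'
cat > chk.py <<'E'
from h import *
import sys
p,d,P=shot('scene',sys.argv[1]);cv2.imwrite(f'pics/{sys.argv[1]}c.png',cv2.resize(p[150:260,250:360,::-1],None,fx=5,fy=5))
X=cloud('scene',d,P)
t=np.deg2rad(-1.3);ex=np.array([np.cos(t),np.sin(t)]);ey=np.array([-np.sin(t),np.cos(t)]);c=np.array([.592,0])
u=(X[...,:2]-c)@ex;v=(X[...,:2]-c)@ey;Z=X[...,2]
for a,b in((.065,.09),(.012,.05),(.105,.135)):
    fv,fu=(.06,.05) if a<.1 else (.0475,.029)
    k=(Z>a)&(Z<b)&(abs(u)<fu-.01)&(abs(v+fv)<.015)
    q=(Z>a)&(Z<b)&(abs(v)<fv-.01)&(abs(u-fu)<.015)
    if k.sum()<10: continue
    print(a,b,"front v",k.sum(),np.median(v[k]).round(4),"right u",q.sum(),np.median(u[q]).round(4),"slopes deg",np.rad2deg(np.polyfit(u[k],v[k],1)[0]).round(2),np.rad2deg(-np.polyfit(v[q],u[q],1)[0]).round(2))
E
python3 chk.py s12; python3 -c "
from h import *
rel([.5928,.072,.0843],-1.3)"
```

```text
time: 20.23
tool_pos: [0.5924, 0.0725, 0.0844]
tool_rot: [-1.571, -0.001, -0.023]
contact_force: [1.1, 3.5, 3.4]
opening: 0.0595
0.065 0.09 front v 161 -0.0582 right u 187 0.0496 slopes deg -0.09 0.14
0.012 0.05 front v 235 -0.059 right u 259 0.0498 slopes deg 0.03 0.24
t 20.27 pos [0.5923 0.0725 0.0844] yaw [-8.999e+01 -3.000e-02 -1.300e+00] F [0.6 3.5 3.2] op 0.0596
REL d [ 0.0005  0.0001 -0.0005] r [-0.0001 -0.      0.0006]
```

```bash
python3 -m creep '[{"dx":0.0002,"dy":0,"dz":-0.0008,"rx":0,"ry":0,"rz":0,"gripper":0.65},{"dx":0.0002,"dy":0,"dz":-0.0008,"rx":0,"ry":0,"rz":0,"gripper":0.65},{"dx":0,"dy":0,"dz":0.008,"rx":0,"ry":0,"rz":0,"gripper":0.65},{"dx":0,"dy":-0.03,"dz":0.015,"rx":0,"ry":0,"rz":0,"gripper":0.65},{"dx":0,"dy":-0.08,"dz":0.015,"rx":0,"ry":0,"rz":0,"gripper":0.65},{"dx":0,"dy":-0.13,"dz":-0.02,"rx":0,"ry":0.01,"rz":0,"gripper":1},{"dx":0.01,"dy":-0.165,"dz":-0.07,"rx":0,"ry":0.03,"rz":0,"gripper":1},{"dx":0.02,"dy":-0.17,"dz":-0.13,"rx":0,"ry":0.05,"rz":0,"gripper":1},{"dx":0.03,"dy":-0.17,"dz":-0.19,"rx":0,"ry":0.07,"rz":0,"gripper":1},{"dx":0.035,"dy":-0.17,"dz":-0.25,"rx":0,"ry":0.1,"rz":0,"gripper":1},{"dx":0.04,"dy":-0.17,"dz":-0.31,"rx":0,"ry":0.117,"rz":0,"gripper":1},{"dx":0.044,"dy":-0.17,"dz":-0.345,"rx":0,"ry":0.117,"rz":0,"gripper":1},{"dx":0.044,"dy":-0.17,"dz":-0.3565,"rx":0,"ry":0.117,"rz":0,"gripper":1},{"dx":0.044,"dy":-0.17,"dz":-0.3565,"rx":0,"ry":0.117,"rz":0,"gripper":1},{"dx":0.044,"dy":-0.17,"dz":-0.3565,"rx":0,"ry":0.117,"rz":0,"gripper":1}]'
python3 chk.py s13; python3 - <<'E'
from h import *
rel([.6285,-.285,.029],-8)
p,d,P=shot('wrist','w13');X=cloud('wrist',d,P)
c=(.629,-.285)
k=(np.hypot(X[...,0]-c[0],X[...,1]-c[1])<.08)&(X[...,2]>.041)&(X[...,2]<.055)&(d>0)
print("carton",k.sum(),np.median(X[k][:,2]),rect(X[k]))
E
```

```text
time: 22.15
tool_pos: [0.6281, -0.2835, 0.2543]
tool_rot: [-1.57, 0.0, -0.138]
contact_force: [-0.1, -0.2, -0.9]
opening: 0.092
0.065 0.09 front v 160 -0.0591 right u 184 0.0496 slopes deg 0.1 0.02
0.012 0.05 front v 237 -0.0587 right u 256 0.0498 slopes deg 0.25 0.11
t 22.2 pos [ 0.6281 -0.2834  0.2545] yaw [-89.99   0.    -7.92] F [ 0.5 -1.   0.8] op 0.0918
REL d [ 0.0006  0.2255 -0.0015] r [-0.0001  0.0015 -0.0001]
carton 4185 0.045942262385707255 [ 628.6 -285.8   95.2   57.6   82.7]
```

View pics/w13.png

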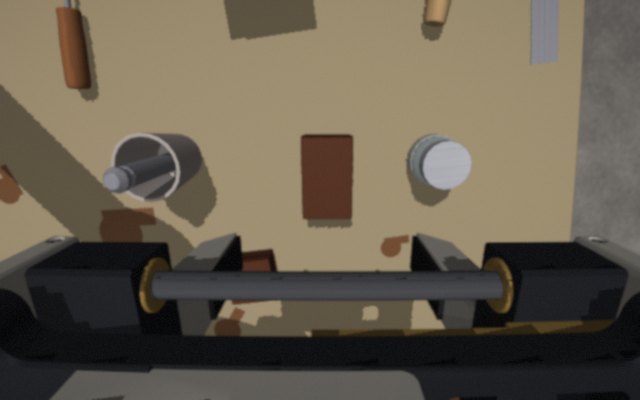

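View pics/s13c.png

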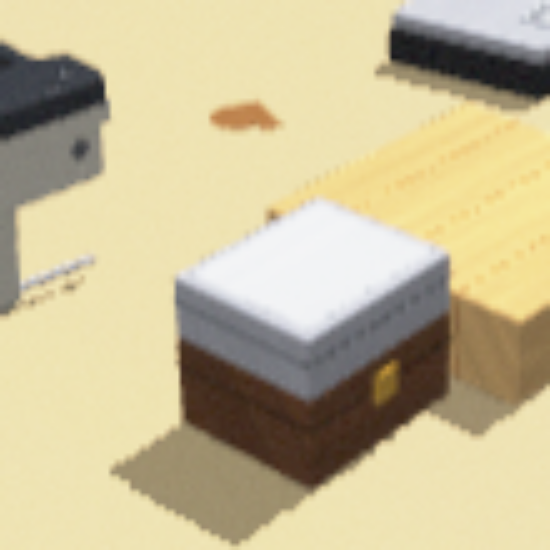

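```bash
python3 -m creep '[{"dx":0.0006,"dy":0.04,"dz":-0.002,"rx":0,"ry":-0.007,"rz":0,"gripper":1},{"dx":0.0006,"dy":0.09,"dz":-0.002,"rx":0,"ry":-0.007,"rz":0,"gripper":1},{"dx":0.0006,"dy":0.14,"dz":-0.002,"rx":0,"ry":-0.007,"rz":0,"gripper":1},{"dx":0.0006,"dy":0.18,"dz":-0.002,"rx":0,"ry":-0.007,"rz":0,"gripper":1},{"dx":0.0006,"dy":0.21,"dz":-0.002,"rx":0,"ry":-0.007,"rz":0,"gripper":1},{"dx":0.0006,"dy":0.222,"dz":-0.002,"rx":0,"ry":-0.007,"rz":0,"gripper":1},{"dx":0.0006,"dy":0.225,"dz":-0.002,"rx":0,"ry":-0.007,"rz":0,"gripper":1},{"dx":0.0006,"dy":0.225,"dz":-0.002,"rx":0,"ry":-0.007,"rz":0,"gripper":0.75}]' 12
python3 -m creep '[{"dx":0,"dy":0,"dz":0,"rx":0,"ry":0,"rz":0,"gripper":0.5},{"dx":0,"dy":0,"dz":0,"rx":0,"ry":0,"rz":0,"gripper":0.5},{"dx":0,"dy":0,"dz":0,"rx":0,"ry":0,"rz":0,"gripper":0.5},{"dx":0,"dy":0,"dz":0,"rx":0,"ry":0,"rz":0,"gripper":0.5},{"dx":0,"dy":0,"dz":0,"rx":0,"ry":0,"rz":0,"gripper":0.5},{"dx":0,"dy":0,"dz":0,"rx":0,"ry":0,"rz":0,"gripper":0.5},{"dx":0,"dy":0,"dz":0,"rx":0,"ry":0,"rz":0,"gripper":0.5}]' 15
```

```text
time: 23.25
tool_pos: [0.629, -0.2874, 0.0306]
tool_rot: [-1.572, -0.002, -0.133]
contact_force: [0.3, -0.8, 2.2]
opening: 0.086
time: 24.12
tool_pos: [0.6284, -0.2874, 0.0297]
tool_rot: [-1.571, -0.001, -0.133]
contact_force: [-1.2, -0.0, 5.2]
opening: 0.0578
```

```bash
python3 -m creep '[{"dx":0,"dy":-0.005,"dz":0,"rx":0,"ry":0,"rz":0,"gripper":0.5},{"dx":0,"dy":-0.015,"dz":0,"rx":0,"ry":0,"rz":0,"gripper":0.5},{"dx":0,"dy":-0.04,"dz":0,"rx":0,"ry":0,"rz":0,"gripper":0.5},{"dx":0,"dy":-0.08,"dz":0,"rx":0,"ry":0,"rz":0,"gripper":0.5},{"dx":0,"dy":-0.12,"dz":0,"rx":0,"ry":0,"rz":0,"gripper":0.5},{"dx":0,"dy":-0.15,"dz":0,"rx":0,"ry":0,"rz":0,"gripper":0.5},{"dx":0,"dy":-0.16,"dz":0,"rx":0,"ry":0,"rz":0,"gripper":0.5},{"dx":0,"dy":-0.16,"dz":0,"rx":0,"ry":0,"rz":0,"gripper":0.5}]' 15
python3 - <<'E'
from h import *
rel([.5915,-.0,.19],-1.3)
p,d,P=shot('scene','s14');cv2.imwrite('pics/s14c.png',cv2.resize(p[150:310,180:340,::-1],None,fx=3.5,fy=3.5))
shot('wrist','w14')
E
```

```text
time: 25.12
tool_pos: [0.6282, -0.2872, 0.1892]
tool_rot: [-1.571, -0.0, -0.133]
contact_force: [0.4, 0.1, -0.8]
opening: 0.0581
t 25.12 pos [ 0.6282 -0.2872  0.1892] yaw [-9.001e+01 -2.000e-02 -7.620e+00] F [ 0.4  0.1 -0.8] op 0.0581
REL d [-0.0744 -0.0008  0.2798] r [ 0.0002 -0.1103  0.0003]
```

View pics/s14c.png

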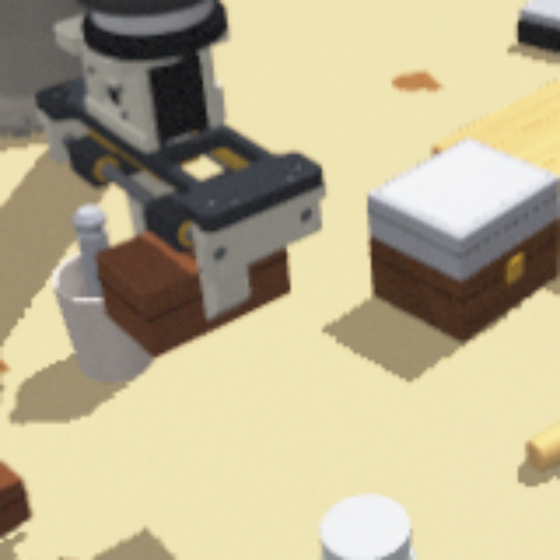

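View pics/w14.png

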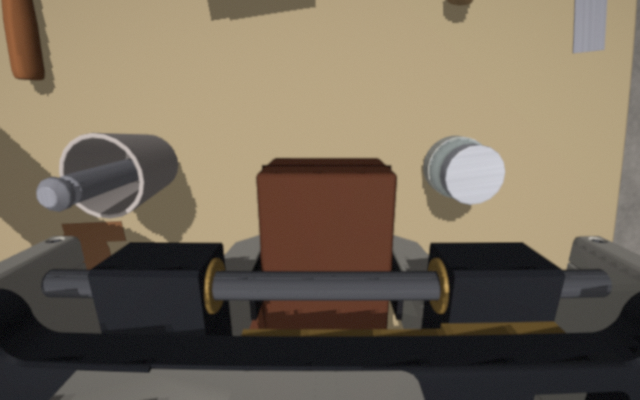

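```bash
python3 -m creep '[{"dx":-0.003,"dy":0,"dz":0.012,"rx":0,"ry":-0.005,"rz":0,"gripper":0.5},{"dx":-0.01,"dy":0,"dz":0.038,"rx":0,"ry":-0.015,"rz":0,"gripper":0.5},{"dx":-0.02,"dy":0,"dz":0.075,"rx":0,"ry":-0.03,"rz":0,"gripper":0.5},{"dx":-0.031,"dy":0,"dz":0.115,"rx":0,"ry":-0.046,"rz":0,"gripper":0.5},{"dx":-0.042,"dy":0,"dz":0.155,"rx":0,"ry":-0.062,"rz":0,"gripper":0.5},{"dx":-0.053,"dy":0,"dz":0.195,"rx":0,"ry":-0.078,"rz":0,"gripper":0.5},{"dx":-0.062,"dy":0,"dz":0.23,"rx":0,"ry":-0.092,"rz":0,"gripper":0.5},{"dx":-0.07,"dy":0,"dz":0.258,"rx":0,"ry":-0.102,"rz":0,"gripper":0.5},{"dx":-0.0735,"dy":0,"dz":0.273,"rx":0,"ry":-0.109,"rz":0,"gripper":0.5},{"dx":-0.0745,"dy":0,"dz":0.278,"rx":0,"ry":-0.11,"rz":0,"gripper":0.5},{"dx":-0.0745,"dy":0,"dz":0.278,"rx":0,"ry":-0.11,"rz":0,"gripper":0.5},{"dx":-0.0745,"dy":0,"dz":0.278,"rx":0,"ry":-0.11,"rz":0,"gripper":0.5}]' 15
python3 - <<'E'
from h import *
rel([.5915,-.0015,.19],-1.3)
p,d,P=shot('wrist','w15');X=cloud('wrist',d,P)
k=(X[...,2]>.185)&(X[...,2]<.225)&(d>0)&(abs(X[...,0]-.5915)<.024)&(X[...,1]<.07)&(p[...,0].astype(int)-p[...,2]>25)
S=X[k];A=np.c_[S[:,0]-.59,S[:,1],np.ones(len(S))];cf=np.linalg.lstsq(A,S[:,2],rcond=None)[0]
print("carton top",len(S),"plane",cf,"y",S[:,1].min(),S[:,1].max(),"x",S[:,0].min(),S[:,0].max())
p,d,P=shot('scene','s15');cv2.imwrite('pics/s15c.png',cv2.resize(p[120:260,230:370,::-1],None,fx=4,fy=4))
X=cloud('scene',d,P)
t=np.deg2rad(-1.3);ex=np.array([np.cos(t),np.sin(t)]);ey=np.array([-np.sin(t),np.cos(t)]);c=np.array([.592,0])
u=(X[...,:2]-c)@ex;v=(X[...,:2]-c)@ey;Z=X[...,2]
k=(Z>.165)&(Z<.198)&(abs(u)<.02)&(abs(v+.0475)<.015);print("front v",k.sum(),np.median(v[k]),np.polyfit(Z[k],v[k],1)[0],np.polyfit(u[k],v[k],1)[0])
q=(Z>.165)&(Z<.198)&(abs(v)<.04)&(abs(u-.029)<.015);print("right u",q.sum(),np.median(u[q]))
E
```

```text
time: 26.72
tool_pos: [0.5914, -0.0028, 0.1891]
tool_rot: [-1.571, 0.0, -0.024]
contact_force: [-0.3, -0.4, -1.1]
opening: 0.0579
t 26.73 pos [ 0.5914 -0.0028  0.1891] yaw [-90.02   0.    -1.39] F [-0.3 -0.4 -1.1] op 0.0579
REL d [ 0.0001 -0.0009  0.0013] r [ 0.0003 -0.0015 -0.    ]
carton top 14975 plane [-0.00145932 -0.03122376  0.2052519 ] y -0.02849006715410886 0.047703978780054224 x 0.5675028149983578 0.6154981620104019
front v 127 -0.048039890680294114 0.005490718656763372 0.005509606340481795
right u 172 0.028552780795330635
```

View pics/w15.png

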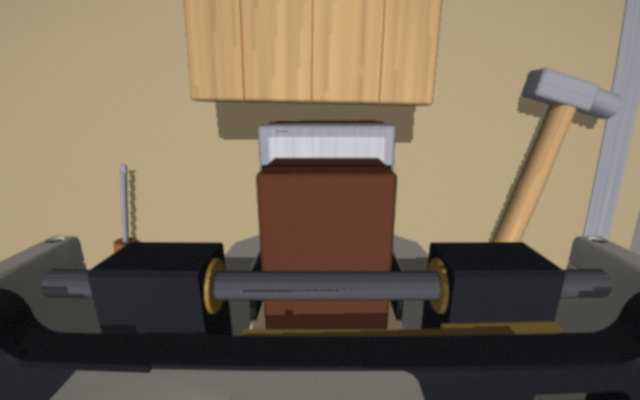

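View pics/s15c.png

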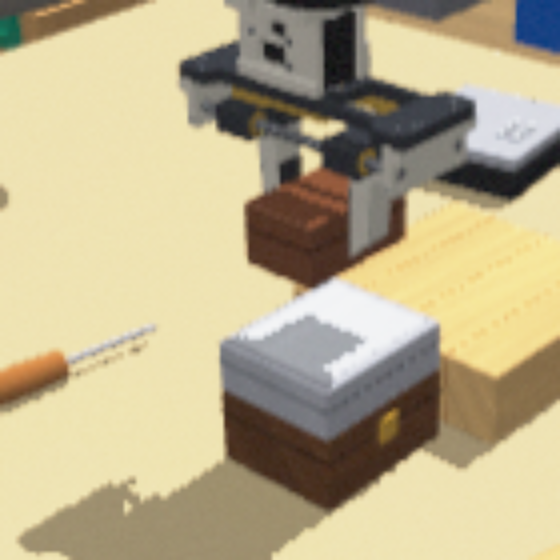

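```bash
python3 -m creep '[{"dx":0,"dy":0.01,"dz":0.0014,"rx":0,"ry":0,"rz":0,"gripper":0.5},{"dx":0,"dy":0.03,"dz":0.0014,"rx":0,"ry":0,"rz":0,"gripper":0.5},{"dx":0,"dy":0.047,"dz":0.0014,"rx":0,"ry":0,"rz":0,"gripper":0.5},{"dx":0,"dy":0.054,"dz":0.0014,"rx":0,"ry":0,"rz":0,"gripper":0.5},{"dx":0,"dy":0.057,"dz":0.0014,"rx":0,"ry":0,"rz":0,"gripper":0.5},{"dx":0,"dy":0.058,"dz":0.0014,"rx":0,"ry":0,"rz":0,"gripper":0.5}]' 15
python3 -m creep '[{"dx":0,"dy":0.001,"dz":0,"rx":0,"ry":0,"rz":0,"gripper":0.5},{"dx":0,"dy":0.001,"dz":0,"rx":0,"ry":0,"rz":0,"gripper":0.5}]'
python3 -m creep '[{"dx":0,"dy":0.001,"dz":0,"rx":0,"ry":0,"rz":0,"gripper":0.5},{"dx":0,"dy":0.001,"dz":0,"rx":0,"ry":0,"rz":0,"gripper":0.5}]'
```

```text
time: 27.58
tool_pos: [0.5915, -0.0005, 0.1315]
tool_rot: [-1.571, -0.001, -0.023]
contact_force: [-0.0, 0.5, -1.2]
opening: 0.0581
time: 27.82
tool_pos: [0.5914, -0.0004, 0.1305]
tool_rot: [-1.571, -0.001, -0.023]
contact_force: [0.5, 0.7, -0.7]
opening: 0.0578
time: 28.08
tool_pos: [0.5912, -0.0004, 0.1292]
tool_rot: [-1.571, -0.0, -0.023]
contact_force: [-0.8, 0.4, -2.4]
opening: 0.058
```

```bash
python3 -m creep '[{"dx":0,"dy":0.001,"dz":0,"rx":0,"ry":0,"rz":0,"gripper":0.5},{"dx":0,"dy":0.001,"dz":0,"rx":0,"ry":0,"rz":0,"gripper":0.5}]'
python3 -m creep '[{"dx":0,"dy":0.0005,"dz":0,"rx":0,"ry":0,"rz":0,"gripper":0.5},{"dx":0,"dy":0.0005,"dz":0,"rx":0,"ry":0,"rz":0,"gripper":0.5}]'
python3 chk.py s16
```

```text
time: 28.32
tool_pos: [0.5912, -0.0004, 0.1281]
tool_rot: [-1.571, 0.0, -0.023]
contact_force: [-1.0, -0.6, -1.2]
opening: 0.0579
time: 28.58
tool_pos: [0.5913, -0.0004, 0.1277]
tool_rot: [-1.571, -0.0, -0.023]
contact_force: [0.1, 0.1, -1.0]
opening: 0.0577
0.065 0.09 front v 165 -0.0591 right u 188 0.0494 slopes deg 0.04 -0.04
0.012 0.05 front v 231 -0.0589 right u 255 0.0497 slopes deg -0.08 0.13
0.105 0.135 front v 96 -0.0457 right u 116 0.0285 slopes deg -0.73 -0.9
```

View pics/s16c.png

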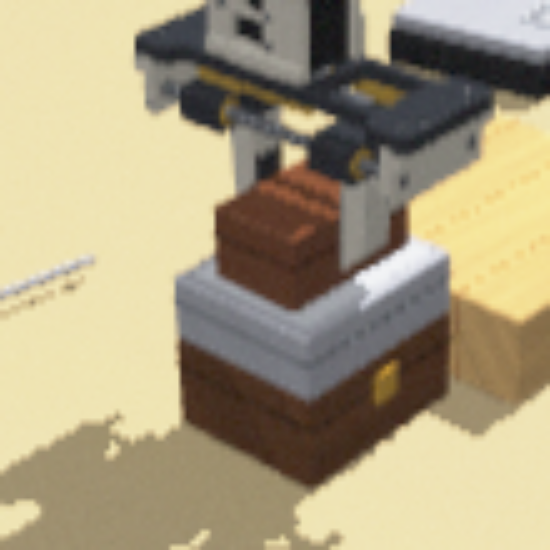

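```bash
python3 -m creep '[{"dx":0,"dy":0.0005,"dz":-0.0006,"rx":0,"ry":0,"rz":0,"gripper":0.5},{"dx":0,"dy":0.0008,"dz":-0.0006,"rx":0,"ry":0,"rz":0,"gripper":0.5}]'
python3 -m creep '[{"dx":0,"dy":0.0007,"dz":0,"rx":0,"ry":0,"rz":0,"gripper":0.5},{"dx":0,"dy":0.0007,"dz":0,"rx":0,"ry":0,"rz":0,"gripper":0.5}]'
```

```text
time: 28.88
tool_pos: [0.5914, -0.0006, 0.1277]
tool_rot: [-1.57, -0.001, -0.023]
contact_force: [-2.2, 3.0, 6.6]
opening: 0.0578
time: 29.12
tool_pos: [0.5914, -0.0006, 0.1277]
tool_rot: [-1.571, -0.001, -0.023]
contact_force: [-3.9, 2.8, 11.0]
opening: 0.0577
```

Contact is made. I'll ease off the pressure, then open slowly.

```bash
python3 -m creep '[{"dx":0,"dy":-0.0012,"dz":0,"rx":0,"ry":0,"rz":0,"gripper":0.5},{"dx":0,"dy":-0.0012,"dz":0,"rx":0,"ry":0,"rz":0,"gripper":0.65},{"dx":0,"dy":-0.0012,"dz":0,"rx":0,"ry":0,"rz":0,"gripper":0.7},{"dx":0,"dy":-0.0012,"dz":0,"rx":0,"ry":0,"rz":0,"gripper":0.85},{"dx":0,"dy":-0.0012,"dz":0,"rx":0,"ry":0,"rz":0,"gripper":0.9},{"dx":0,"dy":-0.0012,"dz":0,"rx":0,"ry":0,"rz":0,"gripper":0.95}]' 6
python3 chk.py s17
```

```text
time: 29.88
tool_pos: [0.5913, -0.001, 0.1274]
tool_rot: [-1.571, 0.0, -0.023]
contact_force: [-0.7, 0.5, -0.1]
opening: 0.086
0.065 0.09 front v 162 -0.0595 right u 189 0.0495 slopes deg -0.09 -0.05
0.012 0.05 front v 233 -0.0586 right u 261 0.0496 slopes deg 0.15 -0.06
0.105 0.135 front v 98 -0.0464 right u 102 0.0282 slopes deg 0.66 0.6
```

View pics/s17c.png

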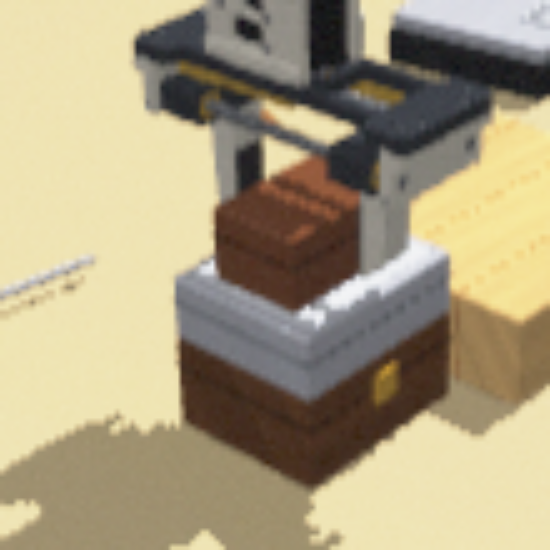

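```bash
python3 -m creep '[{"dx":0,"dy":-0.01,"dz":0,"rx":0,"ry":0,"rz":0,"gripper":0.95},{"dx":0,"dy":-0.03,"dz":0,"rx":0,"ry":0,"rz":0,"gripper":0.95},{"dx":0,"dy":-0.07,"dz":0,"rx":0,"ry":0,"rz":0,"gripper":0.95},{"dx":0,"dy":-0.12,"dz":0,"rx":0,"ry":0,"rz":0,"gripper":0.95},{"dx":0,"dy":-0.15,"dz":-0.03,"rx":0,"ry":0,"rz":0,"gripper":0.95},{"dx":0,"dy":-0.15,"dz":-0.08,"rx":0,"ry":0,"rz":0,"gripper":0.95},{"dx":0,"dy":-0.15,"dz":-0.14,"rx":0,"ry":0,"rz":0,"gripper":0.95},{"dx":0,"dy":-0.15,"dz":-0.2,"rx":0,"ry":0,"rz":0,"gripper":0.95},{"dx":-0.05,"dy":-0.15,"dz":-0.25,"rx":0,"ry":0,"rz":0,"gripper":0.95},{"dx":-0.05,"dy":-0.15,"dz":-0.3,"rx":0,"ry":0,"rz":0,"gripper":0.95},{"dx":-0.05,"dy":-0.15,"dz":-0.3,"rx":0,"ry":0,"rz":0,"gripper":0.95},{"dx":-0.05,"dy":-0.15,"dz":-0.3,"rx":0,"ry":0,"rz":0,"gripper":0.95}]'
python3 chk.py s18
python3 - <<'E'
from h import *
p,d,P=shot('top','t18');cv2.imwrite('pics/t18c.png',cv2.resize(p[80:300,180:500,::-1],None,fx=2.4,fy=2.4))
X=cloud('top',d,P)
for n,z0,z1,r in (("carton",.137,.152,.08),("tin",.092,.104,.1)):
    k=(np.hypot(X[...,0]-.592,X[...,1])<r)&(X[...,2]>z0)&(X[...,2]<z1)&(d>0);print(n,k.sum(),np.median(X[k][:,2]),rect(X[k]))
E
python3 ax.py s18 .449 -.241 .08 .14
```

```text
time: 31.42
tool_pos: [0.5345, -0.2995, 0.2779]
tool_rot: [-1.571, -0.001, -0.023]
contact_force: [-0.1, 0.6, 0.2]
opening: 0.0872
0.065 0.09 front v 162 -0.0592 right u 191 0.0495 slopes deg -0.2 0.16
0.012 0.05 front v 237 -0.0587 right u 255 0.0498 slopes deg 0.39 0.05
0.105 0.135 front v 101 -0.0464 right u 178 0.0282 slopes deg 0.55 -0.17
carton 754 0.14201546433602252 [590.9  -1.2  94.7  58.5  89. ]
tin 625 0.09702458601188457 [591.4  -1.2 119.2 101.4  88.7]
0.08 68 [ 0.4585 -0.2447  0.0813]
0.09 28 [ 0.4569 -0.2476  0.0945]
0.1 31 [ 0.4579 -0.2475  0.1051]
0.11 39 [ 0.4564 -0.2469  0.1161]
0.12 28 [ 0.4571 -0.2474  0.1273]
0.13 38 [ 0.4538 -0.2445  0.134 ]
```

View pics/t18c.png

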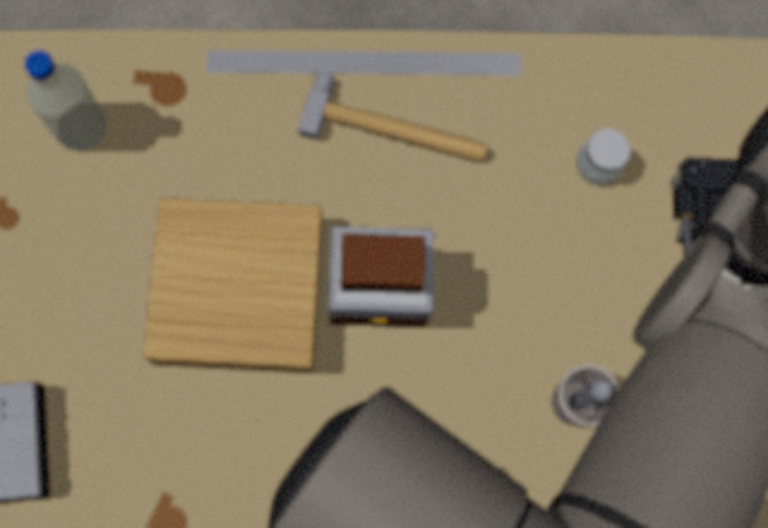

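View pics/s18.png

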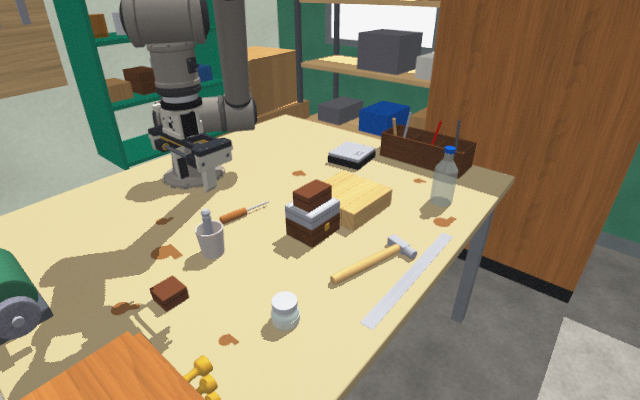

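Everything is in place: the carton sits at (590.9, -1.2) mm on the tin at (591.4, -1.2) mm, and the case measured (591.6, -1.3) mm at the start. The punch stands upright in the cup, and the robot is clear of everything.

```bash
python3 -c "
from cell import robot
print(robot.hand_in())"
```

```text
the job is handed in; nothing more can be done
None
```

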